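Fill the spring-fed blank feeder and set its tension

TASK

Ready the feeder: lay the black dust cap from its rod magazine in the empty black bin beside it, then push every aluminium blank on the bench down into the magazine, one on another against the sprung follower, until each is held below the two spring catches. Once all are in, turn the tension knob until the pointer tip is level with the brass mark, and leave it there. Do not disturb the carton, bottle or screwdriver.

Things in the scene. Friction and masses are not known exactly. Their poses are not given: they have to be found in the camera images.
- feeder: The feeder, fixed to the bench: aluminium plate 310 (x) x 130 (y) x 14 mm; origin mid-underside. In its frame (x away from the robot at yaw 0, y left, z up) the magazine's upright axis is at x = +85 mm, the tension knob's axis at x = -95 mm; the gauge bed, 20 mm high, lies across it at x = -8 mm.
- rods_top (a point): On the magazine's axis, level with the rod tops, 160 mm above the bench; axes as the feeder's. Four upright 8 mm rods, centres 30.5 mm from the axis at 45 deg to x and y (53 mm clear across), straight up to 136 mm, then flaring out 7 mm to the tops. 35 mm gaps between rods face feeder +y and -y and take the fingers all the way down; towers up to 126 mm stand in the +x and -x gaps.
- mouth (a point): On the magazine's axis, level with the flat underside of the two spring catches, 125 mm above the bench. The catches, on feeder +x and -x, 42 mm apart, reach 4 mm over a blank's rim; their tops are ramps on which a blank set between the rods rests, its middle about 16 mm above this point. Loaded blanks are held below; the top one's middle is then 7 mm below this point.
- follower (a joint): Travel of the sprung follower plate (35 mm across) on which the blanks lie, m: 0 is up (its top 4 mm below the mouth point), grows downwards to 0.064; with k blanks held it is 14 mm x k - 4 mm. Spring 2 N + 0.1 N/mm; pushing a blank in takes 8 to 20 N in all. Press its middle until its top is about 5 mm below the mouth point: the catches snap over it.
- cap_grip (a point): Dust cap, black plastic, 110 g, loose on the rod tops at the start. Point: middle of its round knob (28 mm across, 28 mm high). The knob's top is 14 mm above it; below: plate 82 mm across from 14 to 18 mm, plug 56 mm across from 18 to 28 mm. z up along the knob. On the rods the point is 178 mm above the bench; standing in the bin, 32 mm.
- bin: Open black plastic bin, fixed; 140 mm (x) by 170 mm (y) by 45 mm high, walls and floor 4 mm. Origin: middle of its underside. It may trade places with the carton.
- blank1_c (a point): A plain round aluminium blank, 50 mm across, 14 mm thick, about 70 g, lying flat on the bench; three or four of these are present, all alike. Point: its centre, half-way up; z is its axis (either face may be up).
- blank2_c (a point): A plain round aluminium blank, 50 mm across, 14 mm thick, about 70 g, lying flat on the bench; three or four of these are present, all alike. Point: its centre, half-way up; z is its axis (either face may be up).
- blank3_c (a point): A plain round aluminium blank, 50 mm across, 14 mm thick, about 70 g, lying flat on the bench; three or four of these are present, all alike. Point: its centre, half-way up; z is its axis (either face may be up).
- blank4_c (a point): A plain round aluminium blank, 50 mm across, 14 mm thick, about 70 g, lying flat on the bench; three or four of these are present, all alike. Point: its centre, half-way up; z is its axis (either face may be up).
- knob (a joint): Tension knob's angle in rad, 0 to 6.0, grows as it is turned clockwise seen from above. It stays where it is left (friction 0.12 N m). At 0 its grip bar lies along feeder x.
- knob_grip (a point): Middle of the black knob's grip bar (46 mm long, 14 mm wide, 32 mm high), on the knob's upright axis, 67 mm above the bench; the bar's top is 7 mm higher. Its x axis lies along the bar. It stands on a disc 48 mm across, on a pedestal 78 mm square and 30 mm high.
- pointer_tip (a point): Tip of the thin black sprung pointer (2 mm wide, on a dark 10 mm carriage) on the white gauge bed. It moves along feeder +y, 10 mm per radian of clockwise knob turn; axes as the feeder's.
- mark_center (a point): Middle of the brass mark, a block 6 mm wide along y on the gauge bed beside the pointer's path, set elsewhere each time; axes as the feeder's. Level means: pointer tip at the same y in the feeder's frame, within the block's width (3 mm either side). At the start it lies 1.6 to 4.6 rad of clockwise turn away.
- carton: Bystander: closed cardboard carton 90 x 110 x 60 mm. Origin: middle of its underside.
- wash_bottle: Bystander: white plastic bottle with red cap, 60 mm across, 170 mm high. Origin: middle of its underside.
- driver: Bystander: screwdriver lying on the bench. Origin: underside, near its middle.
Mind the look-alikes: they are no part of the job. What is shaped like the part that bears blank4_c but green or orange is not meant. What is shaped like the part that bears blank3_c but blue is not meant.

How it is judged:
On the way, in this order (a step that is already met when the one before it is completed fails the run):
1. the dust cap lies in the bin, released (x of cap_grip in the frame of bin between -0.065 and 0.065 m and y of cap_grip in the frame of bin between -0.08 and 0.08 m and height (world z) of cap_grip below 0.05 m and contact force between cap and the fingers below 0.1 N), for 0.2 s.
2. every blank present is in the magazine, held below the catches (horizontal distance between each of blank1_c, blank2_c, blank3_c, blank4_c and mouth below 0.006 m and z of each of blank1_c, blank2_c, blank3_c, blank4_c in the frame of mouth below -0.003 m), for 0.2 s.
3. the knob has been turned until the pointer is level with the mark (y of pointer_tip in the frame of mark_center between -0.003 and 0.003 m and velocity of joint knob between -0.05 and 0.05 rad/s), for 0.2 s.
At the end, for the whole second after the job is handed in: Every blank is in the magazine (centre within 6 mm of its axis, over 3 mm below the catches' underside), the pointer tip within 3 mm of the mark's middle, the cap in the bin (its knob's middle within the outline and below 50 mm), all released and at rest (all of step 1 and all of step 2 and all of step 3 and linear speed of each of blank1, blank2, blank3, blank4, cap below 0.02 m/s); the robot touches nothing.
It fails at once if the carton is moved more than 30 mm (distance of carton from where it was at the start of the episode above 0.03 m).
It fails at once if the bottle is moved more than 30 mm (distance of wash_bottle from where it was at the start of the episode above 0.03 m).
It fails at once if the screwdriver is moved more than 30 mm (distance of driver from where it was at the start of the episode above 0.03 m).
Of blank1, blank2, blank3, blank4 only 3 to 4 are there at a start; the rules pass over those that are not, and their reading is None.
At some moment in a run one of blank1, blank2, blank3, blank4 may be knocked a few centimetres aside while the robot is not near it.
Once in a run the grip may slacken for a moment while it holds something.
It also fails if it takes over 210 s, if anything falls off the work surface, if the arm or the gripper's body presses on something with over 40 N, if the wrist force passes 120 N, or if a joint passes its speed limit or range.

ROBOT

A 6-joint arm with a two-finger parallel gripper is mounted at the origin on the work surface. World frame = base frame: x ahead of the robot, y to its left, z up, the work surface at z = 0. Lengths are in m, angles in rad, forces in N, time in s.
With the tool pointing down it reaches from about 0.4 to 0.825 m from the base axis. Payload 7 kg.
Tool frame: the origin (TCP) lies on the centre line of the jaws, within the pads' length; the fingertips stand 25 mm ahead of it and the grasp point (between the pads) lies 6 mm ahead of it; z points along the fingers, y is the direction in which the jaws open and shut (so a half turn about z gives the same grasp; the last joint's range is limited). The gripper opens to 88 mm and grips with 3 to 60 N. Pads are 19 mm wide; open, the fingers measure 130 mm over their backs; the gripper's body (78 mm by 193 mm) begins 47 mm behind the grasp point.
Start: joints at [-0.822, 0.359, 0.012, 0, -1.224, -0.288], TCP at [0.3, -0.605, 0.252] pointing down, gripper open.
Joint ranges: [-3.07, 3.07], [-1.43, 2.12], [-1.02, 1.25], [-3.03, 1.67], [-3.05, -0], [-3.03, 3.03]. Speed limits (rad/s): [2.39, 2.39, 3.01, 3.14, 3.14, 3.14].

INTERFACE

Orientations are given as [roll, pitch, yaw] about the fixed x, y, z axes, in that order (R = Rz(yaw) Ry(pitch) Rx(roll)).
In Python, from station import * gives the robot as it stands. The module is installed in compiled form; this text tells all that it offers.
- The arm moves only by the tool step_arm, never from a script. Its argument "commands" is text: rows parted by semicolons, each of 6 numbers parted by spaces: the shift along the tool's x, y, z in mm, then the turn, a rotation vector about the tool's x, y, z in rad. A call has 1 to 8 rows; each row shifts and turns the commanded pose from where the row before left it, along the tool's axes as they then stand; what a row does not reach is not made up. A row lasts 1/8 s, in which the tool goes at most 62.5 mm and 10.7 degrees, less where a joint would pass 70% of its speed; a pose out of reach is approached as far as the arm can. A call is refused whole if a number of a shift passes 62.5 or a number of a turn 0.188, either way. A call with a gripper value outside its range is refused whole. "jaw" is the finger opening in mm, from 0 to 87.6, set as the call begins (left out, the last holds). The fingers move at their own pace and stop on an object; "grip_force" is the grip in N (left out, the last holds). Time passes only in rows, so rows that do not move let the fingers close. It gives the time, the measured TCP pose, the force and the opening at its end, in the units of the state.
- get_state(): the state, without advancing time (a new reading comes with each control period).
- grab_frame(name): name is "side" or "top"; returns a dict with "frame" (420x560x3 uint8, red, green, blue), "fovy" (degrees; the focal length in pixels is half the picture's height over the tangent of half this angle, whatever the lens; pixels are square), "cx", "cy" (the principal point, pixels), "k1" (the pictures are not rectified: a ray, as slopes to the right and down, at radius r is drawn at 1 + k1 r^2 times it, then the intrinsics apply), "rvec" (rotation vector, rad) and "tvec" (3), from world to camera coordinates, as OpenCV has them. Camera axes: x right, y down, z forward; pixel columns grow to the right and rows downward; lengths in m; the calibration is good to about 2 mm. A picture is of the moment at which its call begins. There is no depth.
- job_done(): hands the job in, once; it reports no verdict.
Trained networks look in a picture, given as the dict that the camera call returned (one of the last four; its "shot" number tells which), for a name from the list of things; names that differ only in an ending like _2 or _b are one class to them, and where a whole thing is asked for, a point or a joint stands for the part that bears it (a point fixed in the world has none). Each returns a list of dicts, best first, with "conf" (0 to 1); they miss things now and then, are a little off and sometimes report something else, mostly with a low value. They report only what shows in the picture. A call takes as long as a camera call. They do not tell look-alikes from the thing itself.
- recognise(picture, name): "pixel" ([column, row] in pixels, amid what is visible of it).
The state is a dict: "t": time; "q": joint angles; "qd": joint speeds; "joint_efforts": joint torques, N m; "eef_pos": TCP position; "ee_rot": TCP orientation; "force": force on the tool from outside, world axes, zero at the start; "moment": the same for the moment, N m; "width": finger opening in m.
Only numpy, scipy, OpenCV 4.12 (cv2) and the standard library are available. Lean on these libraries where they do the work, as an engineer would, in place of code of your own. Each camera call takes 0.05 s, during which the arm holds its last target.

## Working session

There is one attempt and no reset: what is moved stays moved. The work goes in short steps, Python scripts to look and compute and a tool call to move; the robot and the scene stay as the last step left them, time stands still between calls to the robot, and variables do not carry over. Pictures are saved under pics/ and viewed, and the job is handed in when it is done.

Besides the shell and the picture viewer there is one more tool, called after "Emit:" as a command line: name --argument value ..., lists and objects as JSON in quotes. step_arm: Moves the arm, as the interface text tells. Its arguments: {"type":"object","properties":{"commands":{"type":"string"},"jaw":{"type":"number"},"grip_force":{"type":"number"}},"required":["commands"]}

```bash
mkdir -p pics
cat > h.py <<'E'
from station import *
import numpy as np, cv2, json
def K(d):
    f=210/np.tan(np.radians(d['fovy'])/2); return f
def save(d,n,crop=None,scale=1):
    im=d['frame'][:,:,::-1]
    if crop: x0,y0,x1,y1=crop; im=im[y0:y1,x0:x1]
    if scale!=1: im=cv2.resize(im,None,fx=scale,fy=scale,interpolation=cv2.INTER_CUBIC)
    cv2.imwrite('pics/'+n,im)
def ray(d,p):
    f=K(d); xd=np.array([(p[0]-d['cx'])/f,(p[1]-d['cy'])/f]); u=xd.copy()
    for _ in range(20): u=xd/(1+d['k1']*(u@u))
    R=cv2.Rodrigues(np.array(d['rvec'],float))[0]; t=np.array(d['tvec'],float).ravel()
    return -R.T@t, R.T@np.array([u[0],u[1],1.])
def atz(d,p,z):
    o,r=ray(d,p); return o+r*(z-o[2])/r[2]
def proj(d,P):
    f=K(d);R=cv2.Rodrigues(np.array(d['rvec'],float))[0]; c=R@np.array(P,float)+np.array(d['tvec'],float).ravel()
    u=c[:2]/c[2]; u=u*(1+d['k1']*(u@u)); return np.array([d['cx'],d['cy']])+f*u
def two(d1,p1,d2,p2):
    o1,r1=ray(d1,p1);o2,r2=ray(d2,p2)
    A=np.stack([r1,-r2],1); s=np.linalg.lstsq(A,o2-o1,rcond=None)[0]
    a=o1+s[0]*r1;b=o2+s[1]*r2; return (a+b)/2,np.linalg.norm(a-b)
E
python3 - <<'E'
from h import *
s=get_state();print({k:np.round(v,3).tolist() for k,v in s.items()})
for c in ['side','top']:
    d=grab_frame(c);save(d,c+'0.png')
    print(c,d['fovy'],d['cx'],d['cy'],d['k1'],'cam',np.round(ray(d,(280,210))[0],3))
    for n in ['feeder','cap_grip','bin','blank1_c','knob','knob_grip','pointer_tip','mark_center','carton','wash_bottle','driver']:
        print(n,[(np.round(x['pixel']).tolist(),round(x['conf'],2)) for x in recognise(d,n)])
E
```

```text
{'t': 0.0, 'q': [-0.822, 0.359, 0.011, -0.0, -1.224, -0.288], 'qd': [-0.001, -0.002, 0.001, 0.0, 0.001, -0.002], 'joint_efforts': [-0.0, -58.272, 29.305, 6.997, 0.007, -0.0], 'eef_pos': [0.3, -0.604, 0.251], 'ee_rot': [3.14, -0.0, -2.681], 'force': [0.356, -0.734, 0.51], 'moment': [0.003, -0.013, 0.033], 'width': 0.088}
side 57.01052827964541 288.1589725752502 205.25307838357998 -0.03007240104770934 cam [0.31  0.798 0.589]
feeder [([277.0, 232.0], 0.9)]
cap_grip [([254.0, 173.0], 0.76)]
bin [([361.0, 189.0], 0.96), ([293.0, 354.0], 0.24)]
blank1_c []
knob [([316.0, 234.0], 0.74)]
knob_grip [([321.0, 230.0], 0.64)]
pointer_tip []
mark_center []
carton [([309.0, 181.0], 0.88)]
wash_bottle [([260.0, 156.0], 0.91)]
driver [([316.0, 234.0], 0.67), ([161.0, 291.0], 0.66)]
top 56.96673987156335 276.6026416908973 204.12132529316693 -0.0089516774141446 cam [0.442 0.083 0.978]
feeder [([302.0, 215.0], 0.74)]
cap_grip [([314.0, 156.0], 0.74)]
bin [([431.0, 263.0], 0.64), ([171.0, 259.0], 0.47)]
blank1_c [([416.0, 193.0], 0.25)]
knob [([300.0, 241.0], 0.72)]
knob_grip [([298.0, 238.0], 0.73), ([169.0, 216.0], 0.65)]
pointer_tip []
mark_center [([301.0, 238.0], 0.42)]
carton [([417.0, 198.0], 0.68)]
wash_bottle [([401.0, 132.0], 0.92)]
driver [([190.0, 144.0], 0.59), ([313.0, 153.0], 0.29)]
```

View pics/side0.png

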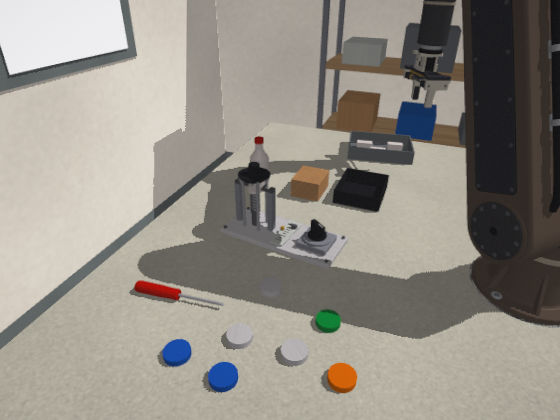

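View pics/top0.png

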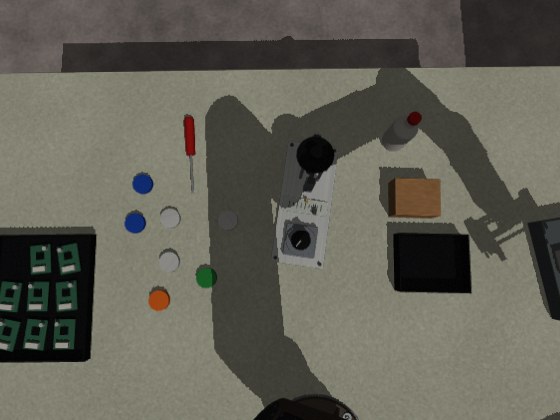

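The top view shows the cap on the magazine at (315,155), the knob at (300,240) and the bin at (432,263). Silver blanks are at (170,217), (169,262) and (228,220, in shadow). Look-alikes: blue (143,184) and (135,222), green (206,277), orange (159,300). I'll take close crops next.

Run:
```python
from h import *
d=grab_frame('top');save(d,'t1.png',(120,100,350,320),3.4);save(d,'t1f.png',(260,120,350,280),3.7)
d=grab_frame('side');save(d,'s1.png',(120,140,400,400),2.8);save(d,'s1f.png',(215,150,355,270),5.5)
```

```text
(no output)
```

View pics/t1.png

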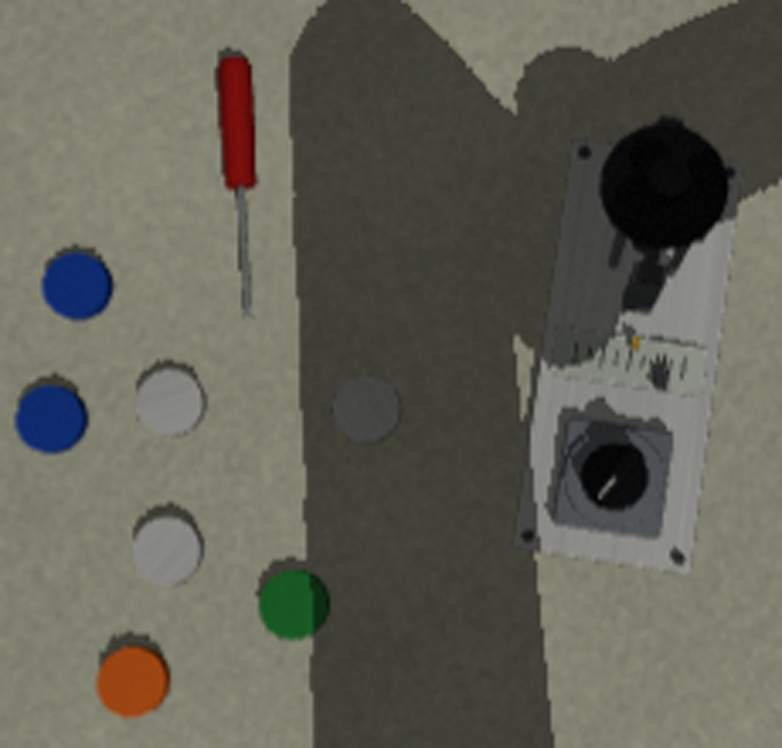

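View pics/t1f.png

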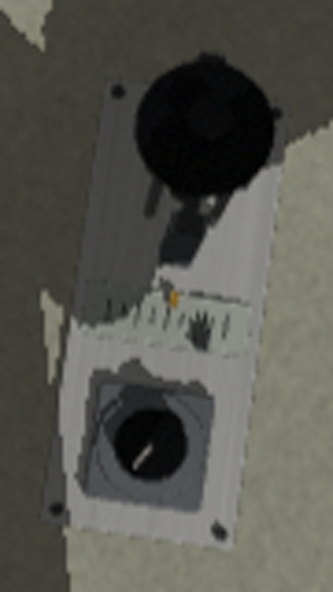

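View pics/s1f.png

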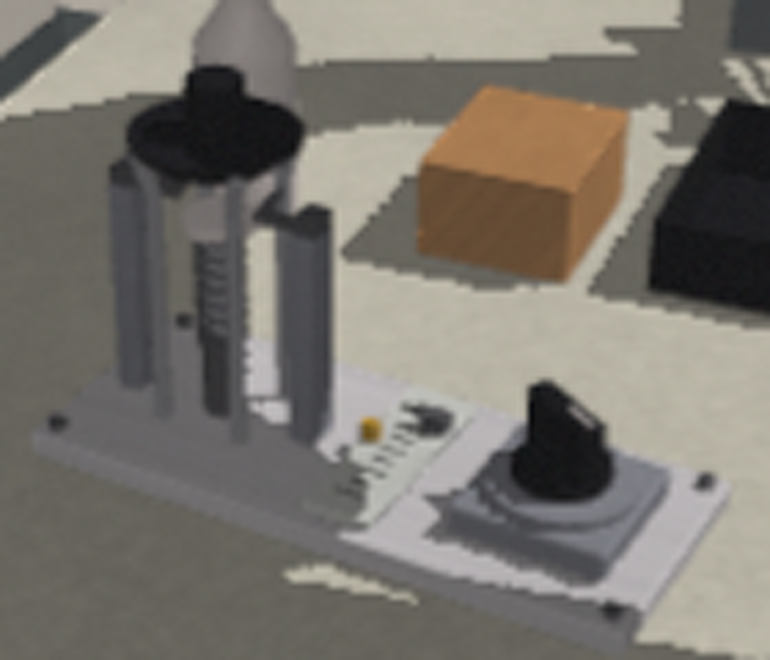

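View pics/s1.png

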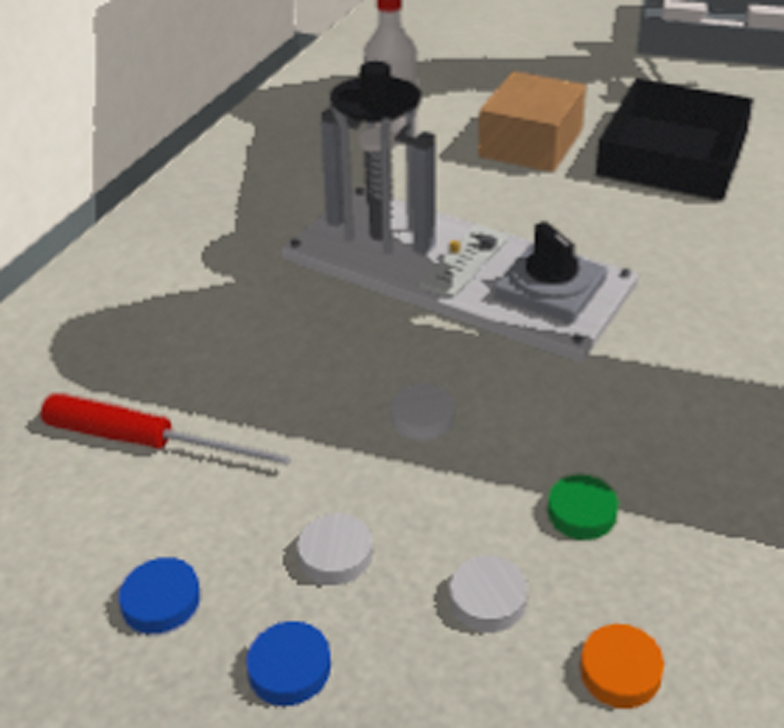

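Run:
```python
from h import *
T=grab_frame('top');S=grab_frame('side')
t=[(120+x/3.4,100+y/3.4) for x,y in [(584,152),(527,537),(678,556),(730,172)]]
s=[(215+x/5.5,150+y/5.5) for x,y in [(57,423),(612,608),(706,481),(183,320)]]
P=[]
for a,b in zip(t,s):
    p,e=two(T,a,S,b); print(np.round(p,4),round(e,4),'top z14',np.round(atz(T,a,.014)[:2],4),'side',np.round(atz(S,b,.014)[:2],4)); P.append((atz(T,a,.014)+atz(S,b,.014))/2)
P=np.array(P);c=P.mean(0);v=(P[0]+P[3]-P[1]-P[2]);w=P[0]+P[1]-P[2]-P[3]
print('center',c,'yaw',np.degrees(np.arctan2(v[1],v[0])),np.degrees(np.arctan2(-w[0],w[1])), np.linalg.norm(v)/2,np.linalg.norm(w)/2)
yaw=np.arctan2(v[1],v[0])
# cap top of knob, z 0.192 ; blanks
for n,p in [('capknob?',(120+668/3.4,100+172/3.4))]:
    print(n,atz(T,p,.192))
fx=np.array([np.cos(yaw),np.sin(yaw)])
print('mag',c[:2]+.085*fx,'knob',c[:2]-.095*fx)
print('bar mid top',atz(T,(120+613/3.4,100+476/3.4),.074))
# plate cap ellipse
im=T['frame'].astype(int); 
def cen(d,box,f):
    x0,y0,x1,y1=box; m=f(d['frame'][y0:y1,x0:x1].astype(int)).astype(np.uint8)
    n,l,st,ce=cv2.connectedComponentsWithStats(m); i=1+np.argmax(st[1:,4]); return ce[i]+[x0,y0],st[i]
dark=lambda a:(a.max(2)<28)
c1,st=cen(T,(285,125,345,180),dark); print('cap blob',c1,st)
br=lambda a:(a.min(2)>125)&(a.max(2)-a.min(2)<18)
for b in [(155,203,185,232),(155,247,185,276)]:
    c1,st=cen(T,b,br);print(c1,st,atz(T,c1,.014))
print('b3',atz(T,(120+366/3.4,100+409/3.4),.014))
# side tops
for b in [(335,543),(487,588),(423,403)]:
    pass
for p in [(120+335/2.8,140+540/2.8),(120+487/2.8,140+584/2.8),(120+422/2.8,140+403/2.8)]: print('side',atz(S,p,.014))
for p in [(394,234),(470,234),(470,292),(394,292)]: print('bin top corner',atz(T,p,.045))
im=cv2.convertScaleAbs(T['frame'][:,:,::-1],alpha=2.5,beta=10);cv2.imwrite('pics/t1b.png',im)
im=cv2.convertScaleAbs(S['frame'][:,:,::-1],alpha=2.5,beta=10);cv2.imwrite('pics/s1b.png',im)
```

```text
[0.733  0.0406 0.0136] 0.0013 top z14 [0.7322 0.0404] side [0.7334 0.0411]
[0.4454 0.0874 0.0159] 0.0021 top z14 [0.4444 0.0872] side [0.4469 0.0852]
[ 0.4289 -0.022   0.0138] 0.0008 top z14 [ 0.4293 -0.022 ] side [ 0.4285 -0.0218]
[ 0.7158 -0.0694  0.0134] 0.0009 top z14 [ 0.7152 -0.0695] side [ 0.7159 -0.0685]
center [0.58073426 0.00902431 0.014     ] yaw -9.159295844289375 -8.881843657220285 0.2905889248091934 0.11024369969453096
capknob? [ 0.66523315 -0.00319442  0.192     ]
mag [ 0.66465047 -0.00450598] knob [0.48694555 0.02414639]
bar mid top [0.48487448 0.02752091 0.074     ]
cap blob [314.75357143 155.03839286] [  12   10   39   45 1120]
[169.33707865 218.28838951] [  5   6  19  19 267] [0.54623611 0.35052318 0.014     ]
[168.22535211 261.74295775] [  4   6  19  19 284] [0.43856855 0.35056726 0.014     ]
b3 [0.53925887 0.20442288 0.014     ]
side [0.54701527 0.35113661 0.014     ]
side [0.44015291 0.35039028 0.014     ]
side [0.54082071 0.20571773 0.014     ]
bin top corner [ 0.49757579 -0.20036348  0.045     ]
bin top corner [ 0.49501738 -0.38407223  0.045     ]
bin top corner [ 0.35815594 -0.37281879  0.045     ]
bin top corner [ 0.36083777 -0.19283089  0.045     ]
```

View pics/t1b.png

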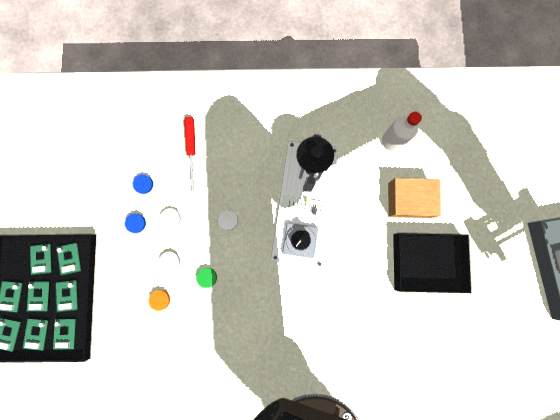

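```bash
cat >> h.py <<'E'
from scipy.spatial.transform import Rotation as Ro
def go(x,y,z,yaw=None,n=None,vmax=60,tmax=.18):
    s=get_state();p=np.array(s['eef_pos']);R=Ro.from_euler('xyz',s['ee_rot']);
    cy=s['ee_rot'][2]; 
    tgt=R if yaw is None else Ro.from_euler('xyz',[np.pi,0,np.radians(yaw)])
    rv=(R.inv()*tgt).as_rotvec(); D=np.array([x,y,z])-p
    m=max(1,int(np.ceil(max(np.linalg.norm(D)*1000/vmax,np.linalg.norm(rv)/tmax))))
    n=max(n or 1,m); rows=[];Rc=R
    for i in range(n):
        sh=Rc.inv().apply(D/n)*1000
        rows.append(' '.join('%.1f'%(v+0) for v in sh)+' '+' '.join('%.3f'%v for v in rv/n)); Rc=Rc*Ro.from_rotvec(rv/n)
    print('t %.2f'%s['t'],'at',np.round(p,4),'rpy',np.round(np.degrees(s['ee_rot']),1),'F',np.round(s['force'],1),'w',round(s['width'],4))
    print('n',n)
    for i in range(0,n,8): print('; '.join(rows[i:i+8]))
E
python3 -c "
from h import *
go(.665,-.004,.27,171)"
```

```text
t 1.40 at [ 0.3001 -0.6046  0.2516] rpy [ 180.     0.  -153.6] F [ 1.1 -0.3  0.7] w 0.0875
n 12
-49.5 31.3 -1.5 0.000 -0.000 0.051; -47.8 33.8 -1.5 0.000 -0.000 0.051; -46.0 36.2 -1.5 0.000 -0.000 0.051; -44.1 38.5 -1.5 0.000 -0.000 0.051; -42.0 40.8 -1.5 0.000 -0.000 0.051; -39.9 42.9 -1.5 0.000 -0.000 0.051; -37.6 44.9 -1.5 0.000 -0.000 0.051; -35.3 46.7 -1.5 0.000 -0.000 0.051
-32.8 48.5 -1.5 0.000 -0.000 0.051; -30.3 50.1 -1.5 0.000 -0.000 0.051; -27.7 51.6 -1.5 0.000 -0.000 0.051; -25.0 53.0 -1.5 0.000 -0.000 0.051
```

Emit:
step_arm --commands "-49.5 31.3 -1.5 0 0 0.051; -47.8 33.8 -1.5 0 0 0.051; -46 36.2 -1.5 0 0 0.051; -44.1 38.5 -1.5 0 0 0.051; -42 40.8 -1.5 0 0 0.051; -39.9 42.9 -1.5 0 0 0.051; -37.6 44.9 -1.5 0 0 0.051; -35.3 46.7 -1.5 0 0 0.051" --jaw 60

```text
t: 2.4
eef_pos: [0.5435, -0.2021, 0.264]
ee_rot: [-3.141, 0.001, -3.09]
force: [1.1, -0.3, -0.6]
width: 0.0602
```

Emit:
step_arm --commands "-32.8 48.5 -1.5 0 0 0.051; -30.3 50.1 -1.5 0 0 0.051; -27.7 51.6 -1.5 0 0 0.051; -25 53 -1.5 0 0 0.051; 0 0 0 0 0 0"

```text
t: 3.02
eef_pos: [0.665, 0.0004, 0.2686]
ee_rot: [-3.141, -0.001, 2.993]
force: [0.1, -0.6, 0.6]
width: 0.06
```

Run:
```python
from h import *
go(.665,-.004,.2,171)
S=grab_frame('side');save(S,'s2.png',(180,50,380,280),3);T=grab_frame('top');save(T,'t2.png',(130,80,470,320),2.3)
```

```text
t 3.02 at [6.650e-01 4.000e-04 2.686e-01] rpy [-180.    -0.   171.5] F [ 0.1 -0.6  0.6] w 0.06
n 2
-0.3 -2.2 34.3 -0.000 -0.000 0.004; -0.3 -2.2 34.3 -0.000 -0.000 0.004
```

View pics/s2.png

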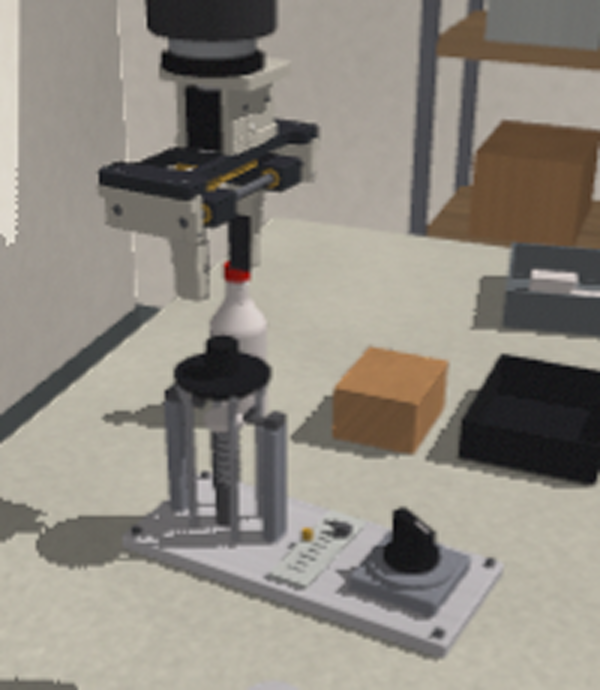

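View pics/t2.png

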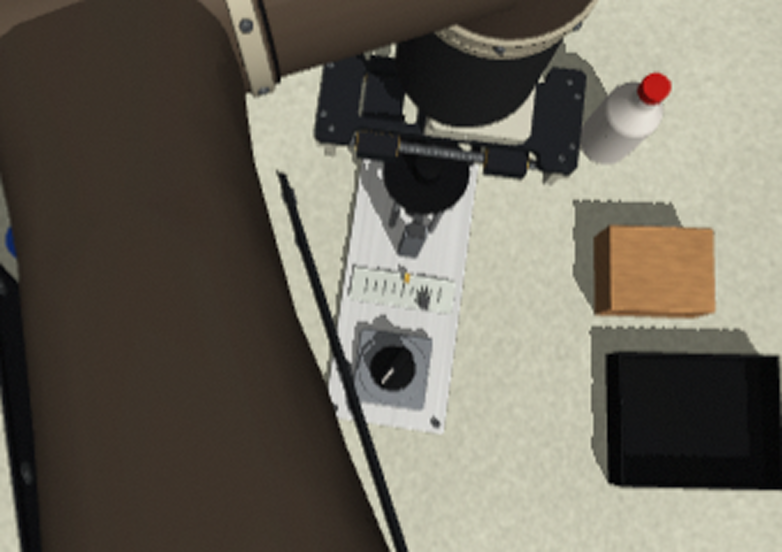

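Emit:
step_arm --commands "-0.3 -2.2 34 0 0 0.004; -0.3 -2.2 34 0 0 0.004; 0 0 6.5 0 0 0; 0 0 0 0 0 0; 0 0 0 0 0 0"

```text
t: 3.75
eef_pos: [0.6642, -0.0077, 0.1969]
ee_rot: [3.141, 0.003, 2.982]
force: [0.7, 0.4, -0.3]
width: 0.0601
```

Run:
```python
from h import *
go(.665,-.004,.193,171)
S=grab_frame('side');save(S,'s3.png',(200,90,330,230),5)
T=grab_frame('top')
print('bottle base',atz(T,(391,146),0),atz(S,(260,160),.09), [np.round(proj(S,[.665,-.004,z]),1) for z in (.164,.192)],proj(S,[.665,-.004,.16]))
```

```text
t 3.75 at [ 0.6642 -0.0077  0.1969] rpy [1.800e+02 1.000e-01 1.709e+02] F [ 0.7  0.4 -0.3] w 0.0601
n 1
-0.2 3.8 3.9 0.001 0.003 -0.002
bottle base [ 0.72958586 -0.2190484   0.        ] [ 0.7475181  -0.23587143  0.09      ] [array([254.5, 173. ]), array([254.2, 162.8])] [254.51111154 174.482744  ]
```

View pics/s3.png

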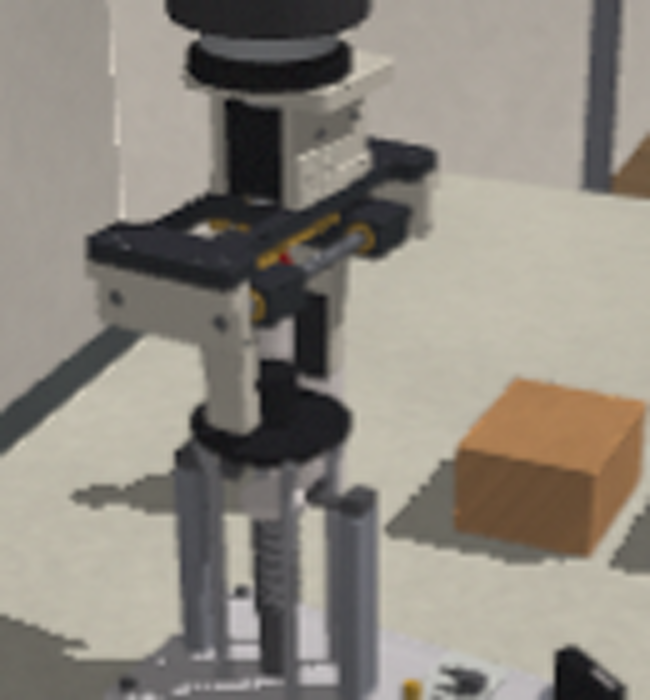

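Emit:
step_arm --commands "0 3.5 2 0 0 0; 0 0 0 0 0 0; 0 0 0 0 0 0"

```text
t: 4.22
eef_pos: [0.6639, -0.004, 0.1931]
ee_rot: [-3.142, -0.0, 2.983]
force: [-0.0, 0.5, -0.9]
width: 0.06
```

Emit:
step_arm --commands "0 0 0 0 0 0; 0 0 0 0 0 0; 0 0 0 0 0 0; 0 0 0 0 0 0; 0 0 0 0 0 0" --jaw 10 --grip_force 25

```text
t: 4.85
eef_pos: [0.664, -0.0041, 0.1931]
ee_rot: [3.142, 0.0, 2.982]
force: [0.4, 0.3, 0.5]
width: 0.0278
```

Run:
```python
from h import *
go(.665,-.004,.26,171)
```

```text
t 4.85 at [ 0.664  -0.0041  0.1931] rpy [180.    0.  170.9] F [0.4 0.3 0.5] w 0.0278
n 2
-0.5 0.1 -33.5 0.000 0.000 -0.001; -0.5 0.1 -33.5 0.000 0.000 -0.001
```

Emit:
step_arm --commands "0 0 -30 0 0 0; 0 0 -37 0 0 0; 0 0 0 0 0 0; 0 0 0 0 0 0" --grip_force 40

```text
t: 5.35
eef_pos: [0.6635, -0.0041, 0.2594]
ee_rot: [3.141, -0.001, 2.982]
force: [-0.0, -0.9, -1.8]
width: 0.0269
```

Run:
```python
from h import *
go(.428,-.288,.24,180,vmax=50)
S=grab_frame('side');save(S,'s4.png',(200,60,400,230),3.5)
T=grab_frame('top');im=T['frame'];save(T,'t4.png',(370,210,490,310),5)
```

```text
t 5.35 at [ 0.6635 -0.0041  0.2594] rpy [ 1.800e+02 -1.000e-01  1.709e+02] F [-0.  -0.9 -1.8] w 0.0269
n 8
23.4 -39.7 2.4 0.000 -0.000 -0.020; 24.2 -39.2 2.4 0.000 -0.000 -0.020; 25.0 -38.7 2.4 0.000 -0.000 -0.020; 25.8 -38.2 2.4 0.000 -0.000 -0.020; 26.5 -37.7 2.4 0.000 -0.000 -0.020; 27.3 -37.2 2.4 0.000 -0.000 -0.020; 28.0 -36.6 2.4 0.000 -0.000 -0.020; 28.7 -36.1 2.4 0.000 -0.000 -0.020
```

View pics/s4.png

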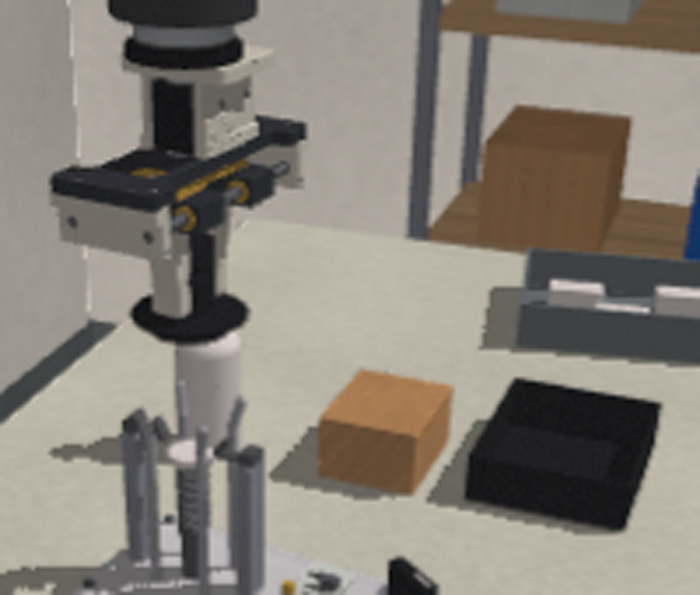

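View pics/t4.png

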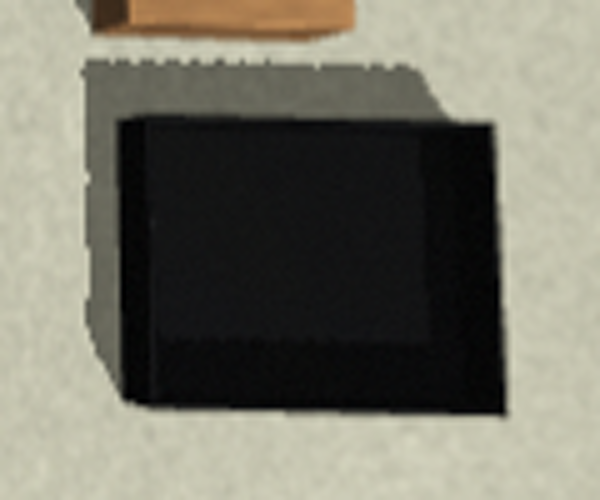

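Emit:
step_arm --commands "23.4 -40.7 2.4 0 0 -0.02; 24.2 -40.2 2.4 0 0 -0.02; 25 -39.7 2.4 0 0 -0.02; 25.8 -39.2 2.4 0 0 -0.02; 26.5 -38.7 2.4 0 0 -0.02; 27.3 -38.2 2.4 0 0 -0.02; 28 -37.6 2.4 0 0 -0.02; 28.7 -37.1 2.4 0 0 -0.02"

```text
t: 6.45
eef_pos: [0.4264, -0.2968, 0.24]
ee_rot: [3.141, -0.001, -3.14]
force: [0.7, -0.3, -1.4]
width: 0.0273
```

Emit:
step_arm --commands "0 0 40 0 0 0; 0 0 40 0 0 0; 0 0 40 0 0 0; 0 0 40 0 0 0; 0 0 0 0 0 0; 0 0 0 0 0 0"

```text
t: 7.2
eef_pos: [0.4285, -0.2962, 0.0817]
ee_rot: [-3.141, 0.0, -3.14]
force: [-0.5, 0.6, -0.6]
width: 0.0271
```

Run:
```python
from h import *
go(.427,-.296,.05)
S=grab_frame('side');save(S,'s5.png',(280,60,480,230),3.5)
T=grab_frame('top');save(T,'t5.png',(370,160,490,310),4)
```

```text
t 7.20 at [ 0.4285 -0.2962  0.0817] rpy [-180.     0.  -179.9] F [-0.5  0.6 -0.6] w 0.0271
n 1
1.5 0.2 31.7 0.000 0.000 0.000
```

View pics/s5.png

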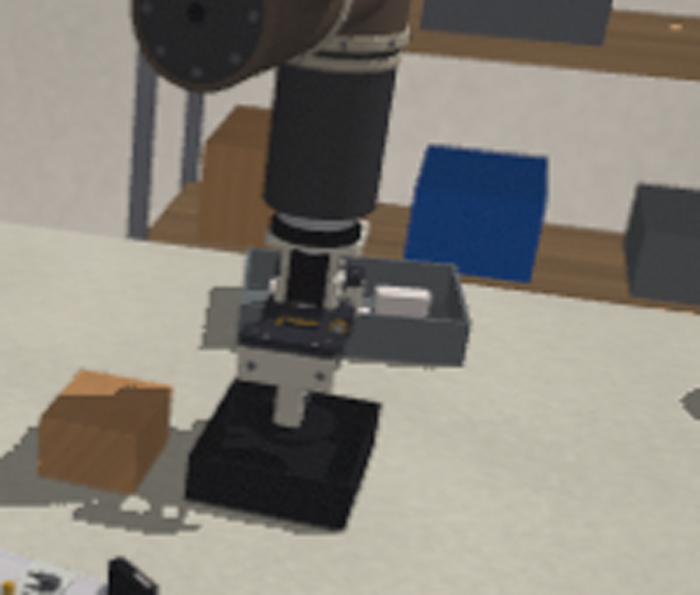

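Cap is inside the bin outline (finger at (290,410) in the crop); lower and release.

Emit:
step_arm --commands "0 0 20 0 0 0; 0 0 11 0 0 0; 0 0 2 0 0 0; 0 0 0 0 0 0; 0 0 0 0 0 0; 0 0 0 0 0 0"

```text
t: 8.05
eef_pos: [0.4281, -0.296, 0.0483]
ee_rot: [-3.141, 0.001, -3.141]
force: [-0.3, 0.3, -1.0]
width: 0.0271
```

Emit:
step_arm --commands "0 0 0 0 0 0; 0 0 0 0 0 0; 0 0 0 0 0 0; 0 0 0 0 0 0" --jaw 48

```text
t: 8.55
eef_pos: [0.4279, -0.296, 0.0479]
ee_rot: [-3.142, -0.0, -3.141]
force: [-0.2, 0.5, -0.1]
width: 0.0477
```

Emit:
step_arm --commands "0 0 -40 0 0 0; 0 0 -50 0 0 0; 0 0 -60 0 0 0; 0 0 0 0 0 0; 0 0 0 0 0 0"

```text
t: 9.18
eef_pos: [0.4276, -0.2957, 0.1979]
ee_rot: [3.141, 0.001, -3.141]
force: [-0.8, 0.1, -1.4]
width: 0.0479
```

Run:
```python
from h import *
go(.54,.205,.12,171)
S=grab_frame('side');save(S,'s6.png',(120,60,420,400),1.75)
T=grab_frame('top');save(T,'t6.png',(100,100,500,400),2)
```

```text
t 9.18 at [ 0.4276 -0.2957  0.1979] rpy [ 180.    0. -180.] F [-0.8  0.1 -1.4] w 0.0479
n 9
-12.5 55.6 8.7 0.000 0.000 0.018; -11.5 55.8 8.7 0.000 0.000 0.018; -10.6 56.0 8.7 0.000 0.000 0.018; -9.6 56.2 8.7 0.000 0.000 0.018; -8.6 56.4 8.7 0.000 0.000 0.018; -7.6 56.5 8.7 0.000 0.000 0.018; -6.6 56.6 8.7 0.000 0.000 0.018; -5.6 56.7 8.7 0.000 0.000 0.018
-4.6 56.8 8.7 0.000 0.000 0.018
```

View pics/s6.png

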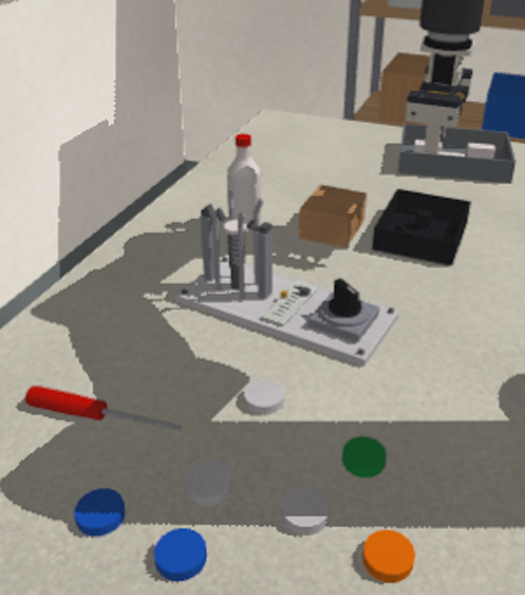

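View pics/t6.png

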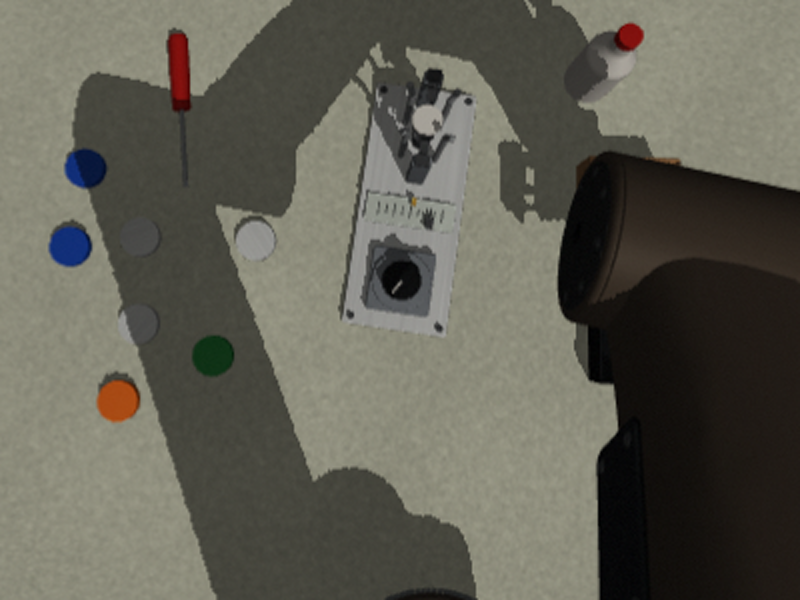

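Run:
```python
from h import *
T=grab_frame('top');S=grab_frame('side')
save(T,'t7.png',(290,130,350,180),12);save(S,'s7.png',(225,160,285,240),7)
br=lambda a,th:(a.min(2)>th)&(a.max(2)-a.min(2)<22)
def cen(d,box,th):
    x0,y0,x1,y1=box; m=br(d['frame'][y0:y1,x0:x1].astype(int),th).astype(np.uint8)
    n,l,st,ce=cv2.connectedComponentsWithStats(m); i=1+np.argmax(st[1:,4]); return ce[i]+[x0,y0],st[i]
c1,st=cen(T,(212,205,245,235),140);print(c1,st,atz(T,c1,.014))
c2,st=cen(S,(252,270,288,296),140);print(c2,st)
print(proj(T,[.6647,-.0045,.121]),proj(S,[.6647,-.0045,.121]),T['fovy'])
```

```text
[227.18359375 220.2265625 ] [  6   6  19  19 256] [0.53944393 0.20558296 0.014     ]
[274.11649017 281.301059  ] [  2   0  34  26 661]
[313.88414997 159.4619072 ] [255.05988855 188.13862288] 56.96673987156335
```

View pics/t7.png

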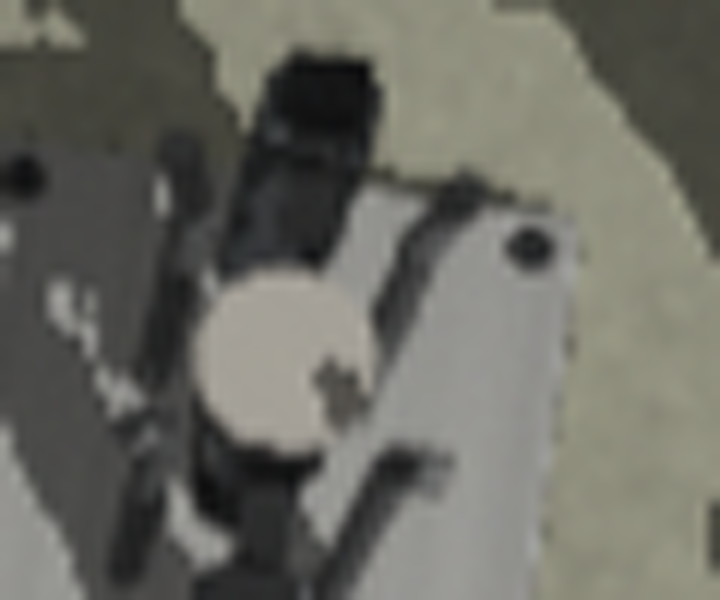

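View pics/s7.png

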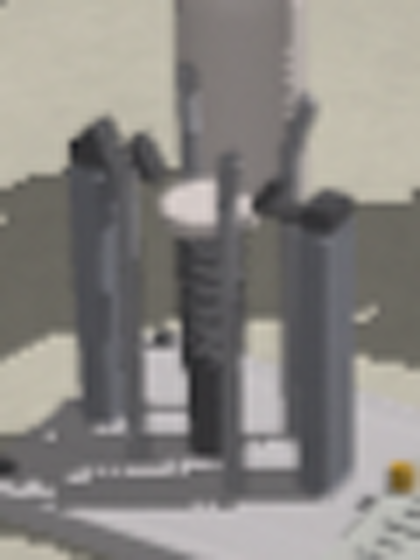

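Run:
```python
from h import *
T=grab_frame('top');S=grab_frame('side')
print(atz(T,(313.2,159.4),.121),atz(S,(254.1,188.7),.121),two(T,(313.2,159.4),S,(254.1,188.7)))
print(T['cx'],proj(T,[.5395,.2055,.014]),proj(S,[.5395,.2055,.014]))
```

```text
[ 0.66486513 -0.0029486   0.121     ] [ 0.6657876  -0.00082747  0.121     ] (array([ 0.66591517, -0.00287347,  0.11976755]), np.float64(0.0014760991645791492))
276.6026416908973 [227.21686034 220.203798  ] [271.3180971  284.00812681]
```

Emit:
step_arm --commands "-12.5 55.6 0 0 0 0.018; -11.5 55.8 0 0 0 0.018; -10.6 56 0 0 0 0.018; -9.6 56.2 0 0 0 0.018; -8.6 56.4 0 0 0 0.018; -7.6 56.5 8.7 0 0 0.018; -6.6 56.6 20 0 0 0.018; -5.6 56.7 30 0 0 0.018" --jaw 70

```text
t: 10.48
eef_pos: [0.5286, 0.1495, 0.1398]
ee_rot: [3.141, 0.001, 2.998]
force: [1.2, -0.0, -1.0]
width: 0.0699
```

Emit:
step_arm --commands "-4.6 56.8 20 0 0 0.018; 0 0 0 0 0 0; 0 0 0 0 0 0; 0 0 0 0 0 0"

```text
t: 10.98
eef_pos: [0.5406, 0.2018, 0.1204]
ee_rot: [3.141, 0.0, 2.98]
force: [-0.5, 0.6, -0.5]
width: 0.07
```

Run:
```python
from h import *
go(.5397,.2057,.028,171)
S=grab_frame('side');save(S,'s8.png',(180,150,400,340),3)
```

```text
t 10.97 at [0.5406 0.2018 0.1204] rpy [180.    0.  170.7] F [-0.5  0.6 -0.5] w 0.07
n 2
0.8 1.8 46.2 0.000 0.000 -0.002; 0.8 1.8 46.2 0.000 0.000 -0.002
```

View pics/s8.png

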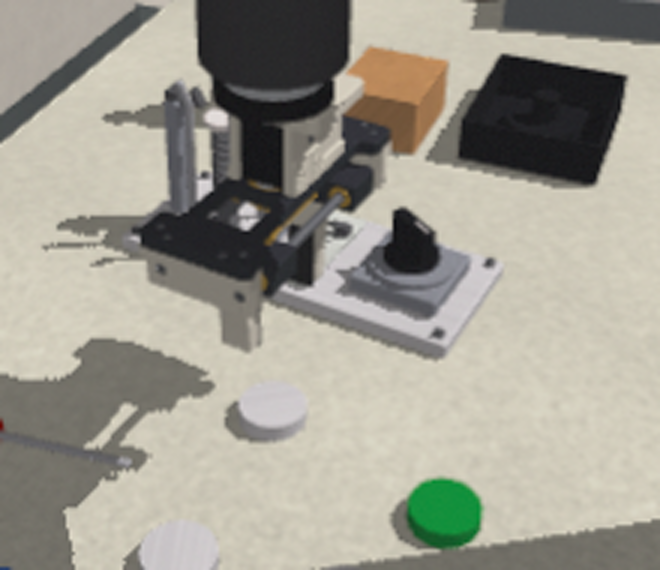

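Emit:
step_arm --commands "0.8 1.8 46 0 0 0; 0.8 1.8 40 0 0 0; 0 0 6 0 0 0; 0 0 0 0 0 0; 0 0 0 0 0 0; 0 0 0 0 0 0"

```text
t: 11.78
eef_pos: [0.5404, 0.207, 0.0295]
ee_rot: [3.14, 0.002, 2.98]
force: [-0.9, -1.1, 0.2]
width: 0.0702
```

Emit:
step_arm --commands "0 0 0 0 0 0; 0 0 0 0 0 0; 0 0 0 0 0 0; 0 0 0 0 0 0; 0 0 0 0 0 0" --jaw 30 --grip_force 40

```text
t: 12.4
eef_pos: [0.5397, 0.2067, 0.0282]
ee_rot: [3.142, 0.0, 2.98]
force: [-1.2, 0.8, 2.9]
width: 0.0488
```

Run:
```python
from h import *
go(.5397,.2057,.24,171)
S=grab_frame('side');save(S,'s9.png',(180,150,400,340),3)
```

```text
t 12.40 at [0.5397 0.2067 0.0282] rpy [180.    0.  170.8] F [-1.2  0.8  2.9] w 0.0488
n 4
-0.0 -0.2 -53.0 0.000 0.000 -0.001; -0.0 -0.2 -53.0 0.000 0.000 -0.001; -0.0 -0.2 -53.0 0.000 0.000 -0.001; -0.0 -0.2 -53.0 0.000 0.000 -0.001
```

View pics/s9.png

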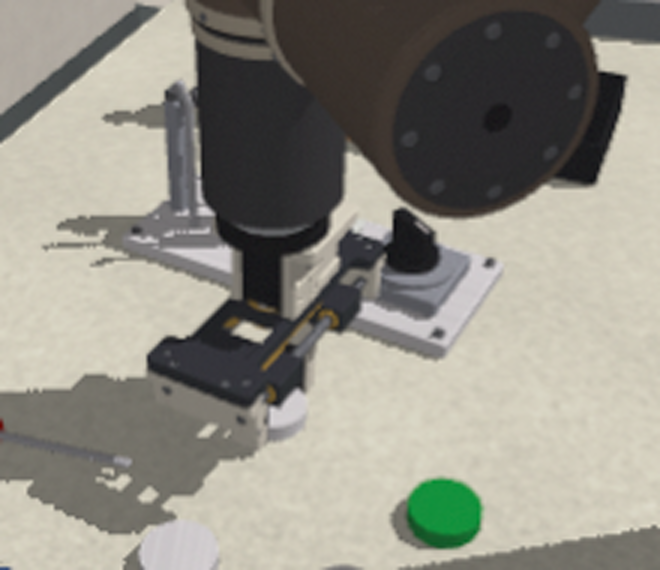

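Emit:
step_arm --commands "0 0 -50 0 0 0; 0 0 -55 0 0 0; 0 0 -55 0 0 0; 0 0 -50 0 0 0; 0 0 0 0 0 0; 0 0 0 0 0 0"

```text
t: 13.2
eef_pos: [0.5392, 0.2064, 0.2374]
ee_rot: [-3.142, -0.001, 2.98]
force: [0.1, -0.1, -1.1]
width: 0.0486
```

Run:
```python
from h import *
go(.665,-.0035,.23,171)
S=grab_frame('side');save(S,'s10.png',(180,100,400,290),3)
```

```text
t 13.20 at [0.5392 0.2064 0.2374] rpy [-180.    -0.   170.7] F [ 0.1 -0.1 -1.1] w 0.0486
n 5
-31.6 -37.4 1.4 -0.000 -0.000 -0.001; -31.6 -37.4 1.5 -0.000 -0.000 -0.001; -31.5 -37.4 1.5 -0.000 -0.000 -0.001; -31.5 -37.5 1.5 -0.000 -0.000 -0.001; -31.5 -37.5 1.5 -0.000 -0.000 -0.001
```

Emit:
step_arm --commands "-31.6 -37.4 1 0 0 0; -31.6 -37.4 1 0 0 0; -31.5 -37.4 1 0 0 0; -31.5 -37.5 1 0 0 0; -31.5 -37.5 1 0 0 0; 0 0 0 0 0 0; 0 0 0 0 0 0; 0 0 0 0 0 0"

```text
t: 14.25
eef_pos: [0.6648, -0.0027, 0.2324]
ee_rot: [-3.141, -0.001, 2.981]
force: [-0.5, -0.4, -0.7]
width: 0.049
```

Run:
```python
from h import *
go(.665,-.0035,.19,171)
S=grab_frame('side');save(S,'s10.png',(200,90,330,250),4.5)
T=grab_frame('top');save(T,'t10.png',(250,100,380,280),4)
```

```text
t 14.25 at [ 0.6648 -0.0027  0.2324] rpy [-1.800e+02 -1.000e-01  1.708e+02] F [-0.5 -0.4 -0.7] w 0.049
n 1
-0.4 -0.7 42.4 -0.000 -0.001 -0.003
```

View pics/s10.png

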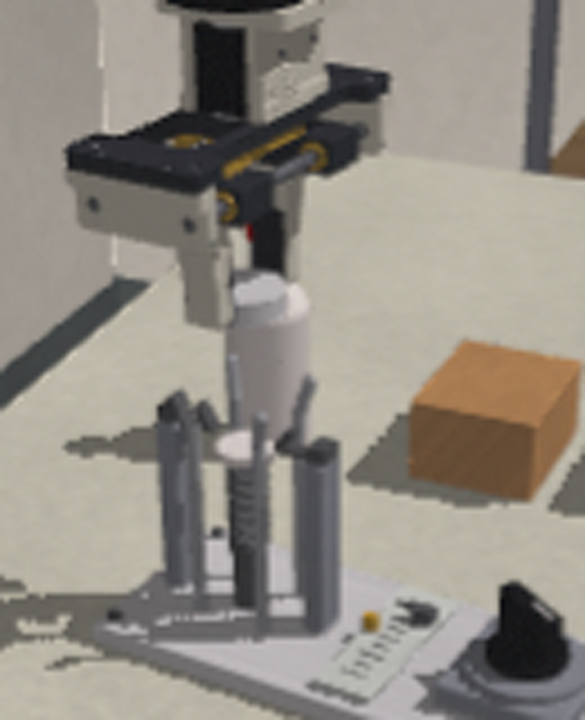

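Emit:
step_arm --commands "0 -0.5 22 0 0 0; 0 0 16 0 0 0; 0 0 6 0 0 0; 0 0 6 0 0 0; 0 0 0 0 0 0; 0 0 0 0 0 0"

```text
t: 15.1
eef_pos: [0.6655, -0.004, 0.1836]
ee_rot: [3.141, 0.001, 2.98]
force: [-0.8, 0.7, -0.4]
width: 0.0488
```

Emit:
step_arm --commands "0 0 4 0 0 0; 0 0 4 0 0 0; 0 0 3 0 0 0; 0 0 3 0 0 0; 0 0 0 0 0 0; 0 0 0 0 0 0"

```text
t: 15.85
eef_pos: [0.6653, -0.004, 0.1691]
ee_rot: [3.142, 0.0, 2.98]
force: [0.1, 0.0, -0.4]
width: 0.0491
```

Run:
```python
from h import *
go(.665,-.0035,.162,171)
S=grab_frame('side');save(S,'s11.png',(200,90,330,250),4.5)
```

```text
t 15.85 at [ 0.6653 -0.004   0.1691] rpy [180.    0.  170.8] F [ 0.1  0.  -0.4] w 0.0491
n 1
0.4 0.5 7.1 0.000 0.000 -0.004
```

View pics/s11.png

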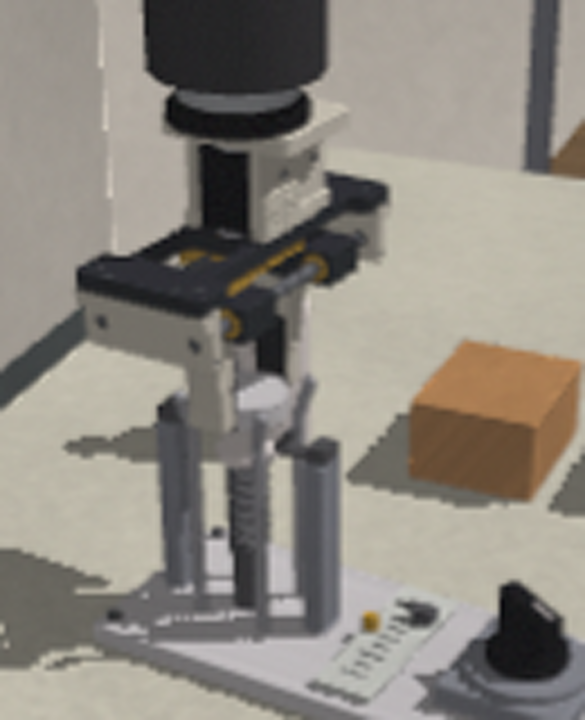

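Well centred, no side force. Continue to the ramps.

Emit:
step_arm --commands "0 0 3 0 0 0; 0 0 3 0 0 0; 0 0 2 0 0 0; 0 0 0 0 0 0; 0 0 0 0 0 0"

```text
t: 16.52
eef_pos: [0.6649, -0.0035, 0.1611]
ee_rot: [3.141, -0.0, 2.981]
force: [-3.6, 4.2, 2.3]
width: 0.0486
```

Emit:
step_arm --commands "0 0 0 0 0 0; 0 0 0 0 0 0; 0 0 0 0 0 0; 0 0 -20 0 0 0; 0 0 -25 0 0 0; 0.6 0.6 0 0 0 0; 0 0 0 0 0 0; 0 0 0 0 0 0" --jaw 66

```text
t: 17.52
eef_pos: [0.6643, -0.0034, 0.2051]
ee_rot: [-3.141, -0.001, 2.98]
force: [0.7, 0.2, 0.2]
width: 0.0659
```

Emit:
step_arm --commands "0 0 0 0 0 0; 0 0 0 0 0 0; 0 0 0 0 0 0; 0 0 0 0 0 0; 0 0 0 0 0 0; 0 0 0 0 0 0" --jaw 0 --grip_force 20

```text
t: 18.27
eef_pos: [0.6647, -0.0033, 0.2061]
ee_rot: [3.142, 0.0, 2.98]
force: [-1.1, 0.6, -1.2]
width: 0.0114
```

Run:
```python
from h import *
go(.6645,-.003,.175,171)
S=grab_frame('side');save(S,'s12.png',(200,90,330,250),4.5)
```

```text
t 18.27 at [ 0.6647 -0.0033  0.2061] rpy [180.    0.  170.8] F [-1.1  0.6 -1.2] w 0.0114
n 1
0.3 0.3 31.1 0.000 0.000 -0.004
```

View pics/s12.png

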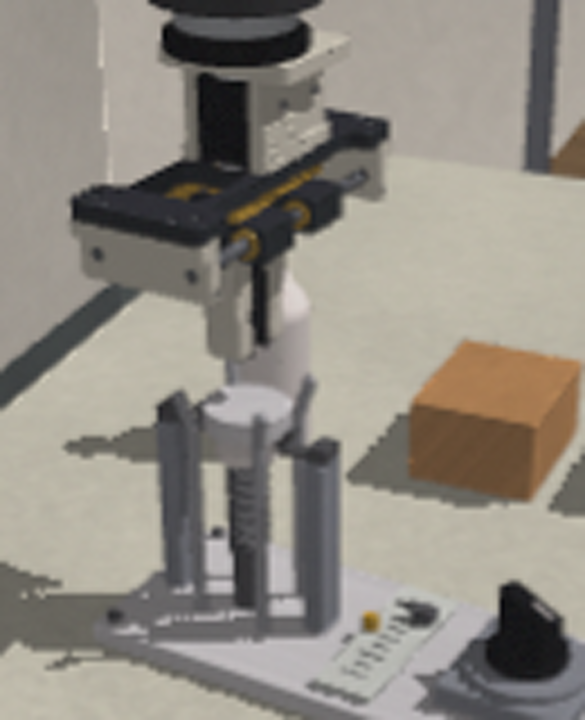

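Emit:
step_arm --commands "0.3 0.3 18 0 0 0; 0 0 12 0 0 0; 0 0 5 0 0 0; 0 0 4 0 0 0; 0 0 4 0 0 0; 0 0 4 0 0 0; 0 0 0 0 0 0"

```text
t: 19.2
eef_pos: [0.6644, -0.003, 0.1587]
ee_rot: [-3.142, -0.0, 2.98]
force: [-0.2, 0.5, 0.3]
width: 0.0005
```

Emit:
step_arm --commands "0 0 4 0 0 0; 0 0 3 0 0 0; 0 0 3 0 0 0; 0 0 2 0 0 0; 0 0 1 0 0 0; 0 0 0 0 0 0; 0 0 0 0 0 0"

```text
t: 20.08
eef_pos: [0.6645, -0.003, 0.1461]
ee_rot: [3.142, 0.0, 2.98]
force: [0.5, -0.3, 1.6]
width: 0.0005
```

Run:
```python
from h import *
go(.6645,-.003,.145,171)
S=grab_frame('side');save(S,'s13.png',(200,90,330,250),4.5)
```

```text
t 20.07 at [ 0.6645 -0.003   0.1461] rpy [180.    0.  170.8] F [ 0.5 -0.3  1.6] w 0.0005
n 1
0.0 -0.0 1.1 0.000 0.000 -0.004
```

View pics/s13.png

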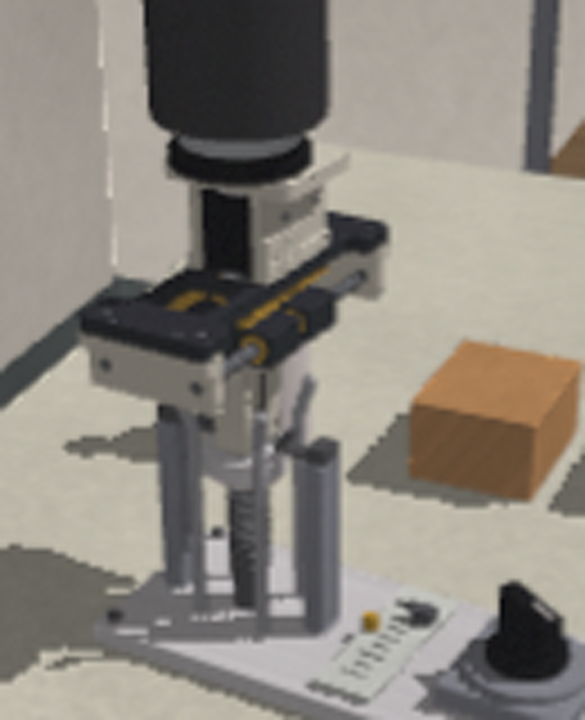

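Emit:
step_arm --commands "0 0 2 0 0 0; 0 0 1 0 0 0; 0 0 0 0 0 0; 0 0 0 0 0 0"

```text
t: 20.62
eef_pos: [0.6645, -0.003, 0.1431]
ee_rot: [-3.142, 0.0, 2.98]
force: [-0.1, 0.1, 2.6]
width: 0.0004
```

Emit:
step_arm --commands "0 0 -20 0 0 0; 0 0 -30 0 0 0; 0 0 -40 0 0 0; 0 0 0 0 0 0; 0 0 0 0 0 0" --jaw 64

```text
t: 21.25
eef_pos: [0.6639, -0.003, 0.2324]
ee_rot: [3.141, -0.001, 2.98]
force: [0.1, 0.7, 0.1]
width: 0.0449
```

Run:
```python
from h import *
go(.6645,-.003,.145,171)
S=grab_frame('side');save(S,'s14.png',(200,90,330,250),4.5)
```

```text
t 21.25 at [ 0.6639 -0.003   0.2324] rpy [ 1.800e+02 -1.000e-01  1.707e+02] F [0.1 0.7 0.1] w 0.0449
n 2
-0.3 0.0 43.7 0.000 -0.001 -0.002; -0.3 0.0 43.7 0.000 -0.001 -0.002
```

View pics/s14.png

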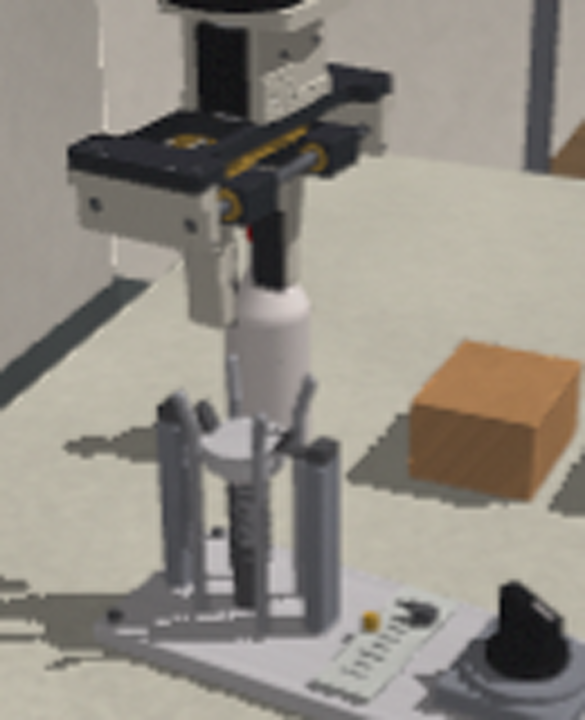

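Run:
```python
from h import *
S=grab_frame('side');T=grab_frame('top');save(S,'s15.png',(120,260,400,410),2.8);save(T,'t15.png',(110,150,290,330),3)
print([np.round(proj(S,[x,y,z]),1) for x,y,z in [(.6645,-.003,.125),(.6645,-.003,.148),(.5466,.3508,.014),(.4394,.3505,.014)]])
go(.5466,.3508,.12,171)
```

```text
[array([254.9, 187. ]), array([254.7, 179. ]), array([239.9, 332.8]), array([294.3, 348.7])]
t 21.40 at [ 0.6638 -0.0031  0.2317] rpy [-1.800e+02 -1.000e-01  1.708e+02] F [ 0.3 -0.1 -0.3] w 0.0568
n 7
24.6 47.2 16.0 -0.000 -0.000 -0.001; 24.6 47.2 16.0 -0.000 -0.000 -0.001; 24.6 47.2 16.0 -0.000 -0.000 -0.001; 24.5 47.3 16.0 -0.000 -0.000 -0.001; 24.5 47.3 16.0 -0.000 -0.000 -0.001; 24.5 47.3 16.0 -0.000 -0.000 -0.001; 24.5 47.3 16.0 -0.000 -0.000 -0.001
```

View pics/s15.png

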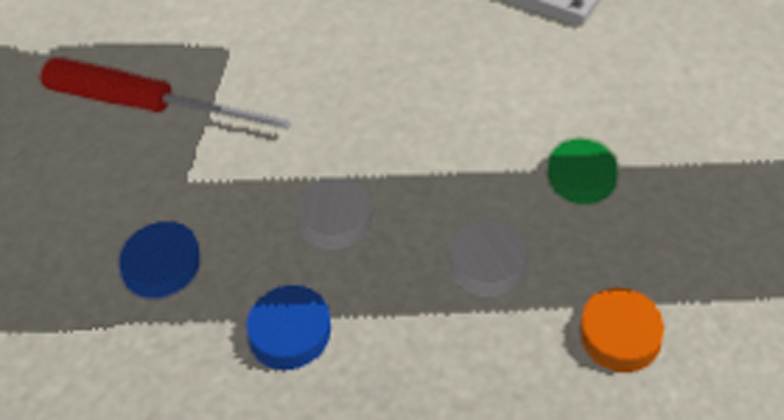

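View pics/t15.png

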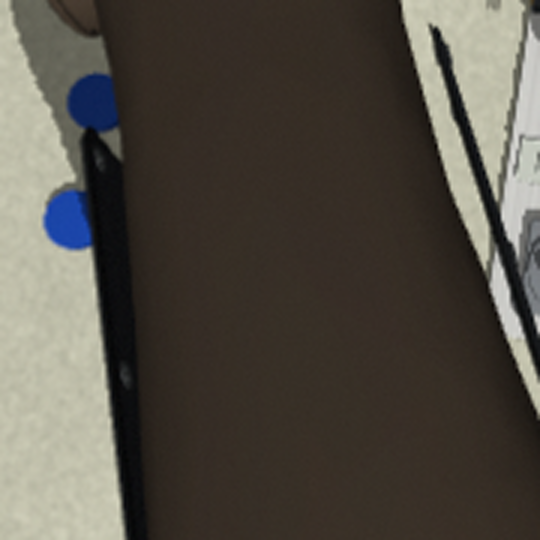

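Emit:
step_arm --commands "24.6 47.2 0 0 0 0; 24.6 47.2 5 0 0 0; 24.6 47.2 15 0 0 0; 24.5 47.3 20 0 0 0; 24.5 47.3 22 0 0 0; 24.5 47.3 25 0 0 0; 24.5 47.3 25 0 0 0; 0 0 0 0 0 0" --jaw 61

```text
t: 22.4
eef_pos: [0.5455, 0.3532, 0.1175]
ee_rot: [-3.137, -0.003, 2.984]
force: [-0.4, -0.6, 0.4]
width: 0.0611
```

Emit:
step_arm --commands "0 0 0 0 0 0; 0 0 0 0 0 0"

```text
t: 22.65
eef_pos: [0.5485, 0.3503, 0.1214]
ee_rot: [3.141, 0.0, 2.979]
force: [-0.4, 0.1, -0.0]
width: 0.0614
```

Run:
```python
from h import *
go(.5466,.3508,.028)
S=grab_frame('side');T=grab_frame('top');save(S,'s16.png',(150,220,370,410),3);save(T,'t16.png',(110,150,290,330),3)
```

```text
t 22.65 at [0.5485 0.3503 0.1214] rpy [180.    0.  170.7] F [-0.4  0.1 -0. ] w 0.0614
n 2
1.0 0.1 46.7 0.000 0.000 0.000; 1.0 0.1 46.7 0.000 0.000 0.000
```

View pics/s16.png

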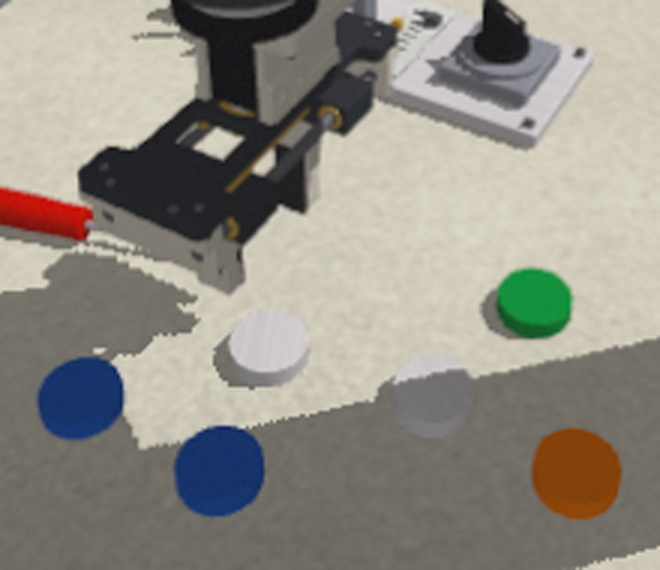

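Emit:
step_arm --commands "1 0.1 40 0 0 0; 1 0.1 40 0 0 0; 0 0 8 0 0 0; 0 0 5 0 0 0; 0 0 0 0 0 0; 0 0 0 0 0 0"

```text
t: 23.5
eef_pos: [0.5467, 0.3522, 0.0295]
ee_rot: [3.14, 0.001, 2.98]
force: [0.4, -0.4, 0.1]
width: 0.0609
```

Emit:
step_arm --commands "0 0 0 0 0 0; 0 0 0 0 0 0; 0 0 0 0 0 0; 0 0 0 0 0 0" --jaw 30 --grip_force 40

```text
t: 24.0
eef_pos: [0.5462, 0.3519, 0.0287]
ee_rot: [3.141, 0.0, 2.981]
force: [-1.4, -0.4, 6.0]
width: 0.0493
```

Emit:
step_arm --commands "0 0 -45 0 0 0; 0 0 -55 0 0 0; 0 0 -55 0 0 0; 0 0 -50 0 0 0; 0 0 0 0 0 0; 0 0 0 0 0 0"

```text
t: 24.75
eef_pos: [0.5455, 0.3514, 0.2323]
ee_rot: [-3.141, -0.001, 2.98]
force: [-0.3, -0.3, -1.6]
width: 0.0483
```

Run:
```python
from h import *
go(.6645,-.003,.23,171)
S=grab_frame('side');save(S,'s17.png',(150,120,370,310),3)
```

```text
t 24.75 at [0.5455 0.3514 0.2323] rpy [-1.800e+02 -1.000e-01  1.707e+02] F [-0.3 -0.3 -1.6] w 0.0483
n 7
-24.9 -47.2 0.3 -0.000 -0.000 -0.001; -24.9 -47.2 0.3 -0.000 -0.000 -0.001; -24.9 -47.3 0.3 -0.000 -0.000 -0.001; -24.8 -47.3 0.3 -0.000 -0.000 -0.001; -24.8 -47.3 0.3 -0.000 -0.000 -0.001; -24.8 -47.3 0.3 -0.000 -0.000 -0.001; -24.7 -47.3 0.3 -0.000 -0.000 -0.001
```

View pics/s17.png

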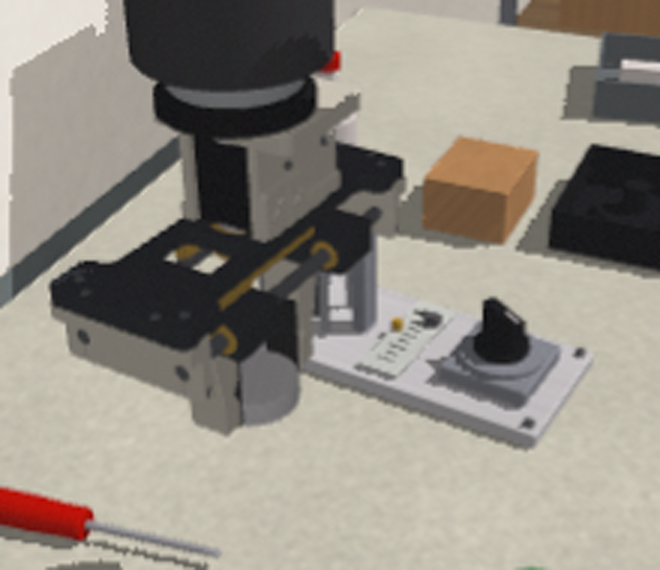

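Emit:
step_arm --commands "-24.9 -47.2 0 0 0 0; -24.9 -47.2 0 0 0 0; -24.9 -47.3 0 0 0 0; -24.8 -47.3 0 0 0 0; -24.8 -47.3 0 0 0 0; -24.8 -47.3 0 0 0 0; -24.7 -47.3 0 0 0 0; 0 0 0 0 0 0"

```text
t: 25.8
eef_pos: [0.6642, -0.0066, 0.2303]
ee_rot: [-3.14, -0.004, 2.976]
force: [-0.8, 0.4, -0.7]
width: 0.0488
```

Emit:
step_arm --commands "0 0 0 0 0 0; 0 0 0 0 0 0; 0 0 0 0 0 0"

```text
t: 26.18
eef_pos: [0.6643, -0.0017, 0.2329]
ee_rot: [-3.142, -0.0, 2.982]
force: [0.3, 0.0, -0.7]
width: 0.0489
```

Run:
```python
from h import *
go(.6645,-.003,.19,171)
S=grab_frame('side');save(S,'s18.png',(200,90,330,250),4.5)
```

```text
t 26.18 at [ 0.6643 -0.0017  0.2329] rpy [-180.    -0.   170.9] F [ 0.3  0.  -0.7] w 0.0489
n 1
-0.4 -1.2 42.9 -0.000 -0.000 -0.003
```

View pics/s18.png

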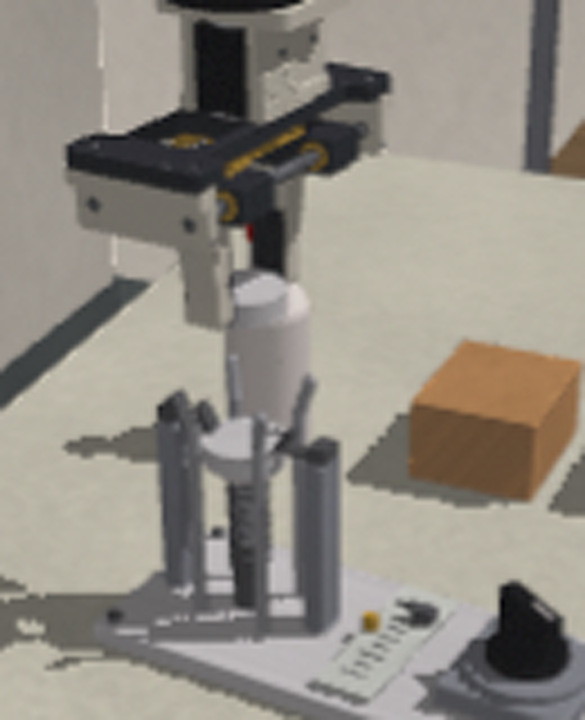

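Emit:
step_arm --commands "-0.3 -0.8 25 0 0 0; 0 0 20 0 0 0; 0 0 8 0 0 0; 0 0 6 0 0 0; 0 0 5 0 0 0; 0 0 0 0 0 0; 0 0 0 0 0 0"

```text
t: 27.1
eef_pos: [0.6649, -0.0037, 0.1695]
ee_rot: [3.141, 0.001, 2.98]
force: [2.1, 0.9, -1.2]
width: 0.0491
```

Emit:
step_arm --commands "0 0 3 0 0 0; 0 0 2 0 0 0; 0 0 2 0 0 0; 0 0 0 0 0 0; 0 0 0 0 0 0"

```text
t: 27.72
eef_pos: [0.6645, -0.0036, 0.1623]
ee_rot: [3.141, -0.0, 2.98]
force: [-2.7, 1.6, 3.6]
width: 0.0487
```

Run:
```python
from h import *
go(.6645,-.003,.162,171)
S=grab_frame('side');save(S,'s19.png',(200,90,330,250),4.5)
```

```text
t 27.73 at [ 0.6645 -0.0036  0.1623] rpy [180.   -0.  170.8] F [-2.7  1.6  3.6] w 0.0487
n 1
0.1 0.6 0.3 0.000 -0.000 -0.004
```

View pics/s19.png

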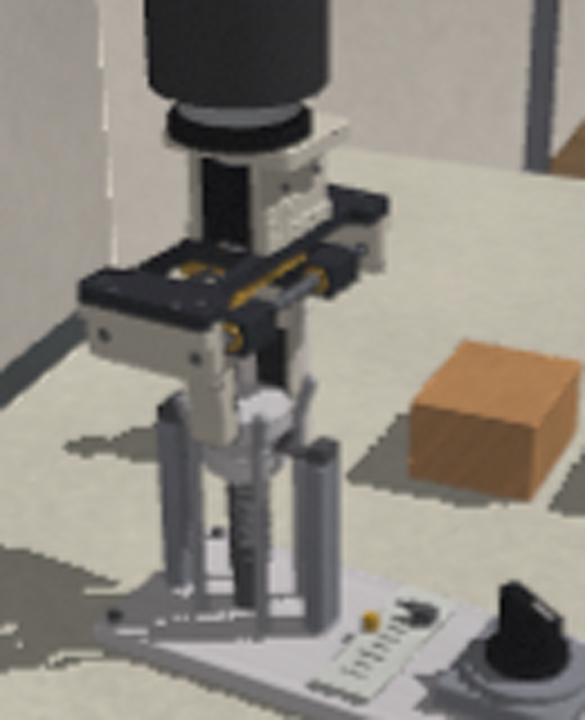

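Resting on the ramps; same release-and-press sequence.

Emit:
step_arm --commands "0 0 0 0 0 0; 0 0 0 0 0 0; 0 0 0 0 0 0; 0 0 -20 0 0 0; 0 0 -25 0 0 0; 0.1 0.6 0 0 0 0; 0 0 0 0 0 0; 0 0 0 0 0 0" --jaw 66

```text
t: 28.78
eef_pos: [0.6642, -0.0032, 0.206]
ee_rot: [-3.141, -0.001, 2.98]
force: [0.4, -0.1, 0.3]
width: 0.0659
```

Emit:
step_arm --commands "0 0 0 0 0 0; 0 0 0 0 0 0; 0 0 0 0 0 0; 0 0 0 0 0 0; 0 0 0 0 0 0; 0 0 0 0 0 0; 0 0 0 0 0 0" --jaw 0 --grip_force 20

```text
t: 29.65
eef_pos: [0.6646, -0.0031, 0.2071]
ee_rot: [3.142, -0.0, 2.98]
force: [0.3, -0.1, -0.4]
width: 0.0031
```

Run:
```python
from h import *
go(.6645,-.003,.145,171)
S=grab_frame('side');save(S,'s20.png',(200,90,330,250),4.5)
```

```text
t 29.65 at [ 0.6646 -0.0031  0.2071] rpy [180.   -0.  170.8] F [ 0.3 -0.1 -0.4] w 0.0031
n 2
0.1 0.0 31.0 0.000 -0.000 -0.002; 0.1 0.0 31.0 0.000 -0.000 -0.002
```

View pics/s20.png

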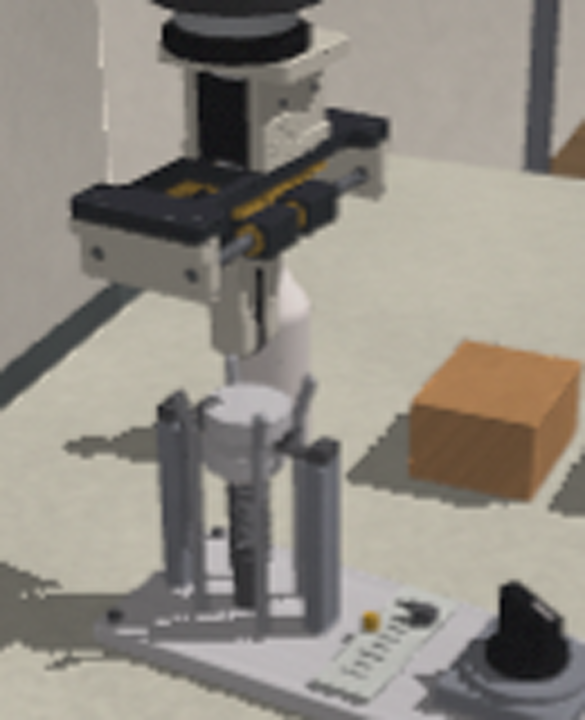

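Emit:
step_arm --commands "0 0 19 0 0 0; 0 0 12 0 0 0; 0 0 5 0 0 0; 0 0 4 0 0 0; 0 0 4 0 0 0; 0 0 4 0 0 0; 0 0 0 0 0 0"

```text
t: 30.58
eef_pos: [0.6655, -0.0029, 0.16]
ee_rot: [3.141, 0.002, 2.981]
force: [0.7, 1.2, 3.8]
width: 0.0006
```

Emit:
step_arm --commands "0 0 4 0 0 0; 0 0 3 0 0 0; 0 0 3 0 0 0; 0 0 3 0 0 0; 0 0 2 0 0 0; 0 0 1 0 0 0; 0 0 0 0 0 0; 0 0 0 0 0 0"

```text
t: 31.58
eef_pos: [0.6648, -0.0031, 0.1432]
ee_rot: [3.142, 0.0, 2.98]
force: [3.4, 0.0, 3.5]
width: 0.0005
```

Emit:
step_arm --commands "0 0 -20 0 0 0; 0 0 -30 0 0 0; 0 0 -40 0 0 0; 0 0 0 0 0 0; 0 0 0 0 0 0" --jaw 64

```text
t: 32.2
eef_pos: [0.6634, -0.0033, 0.2319]
ee_rot: [-3.141, -0.003, 2.98]
force: [0.0, 0.2, -1.3]
width: 0.0446
```

Run:
```python
from h import *
go(.4394,.3505,.12,171)
S=grab_frame('side');save(S,'s21.png',(200,90,330,250),4.5);save(S,'s21b.png',(120,260,400,410),2.8)
```

```text
t 32.20 at [ 0.6634 -0.0033  0.2319] rpy [-180.    -0.2  170.7] F [ 0.   0.2 -1.3] w 0.0446
n 8
34.7 39.1 14.1 -0.000 -0.000 -0.001; 34.7 39.2 14.1 -0.000 -0.000 -0.001; 34.7 39.2 14.0 -0.000 -0.000 -0.001; 34.7 39.2 14.0 -0.000 -0.000 -0.001; 34.6 39.2 14.0 -0.000 -0.000 -0.001; 34.6 39.2 14.0 -0.000 -0.000 -0.001; 34.6 39.3 14.0 -0.000 -0.000 -0.001; 34.6 39.3 14.0 -0.000 -0.000 -0.001
```

View pics/s21.png

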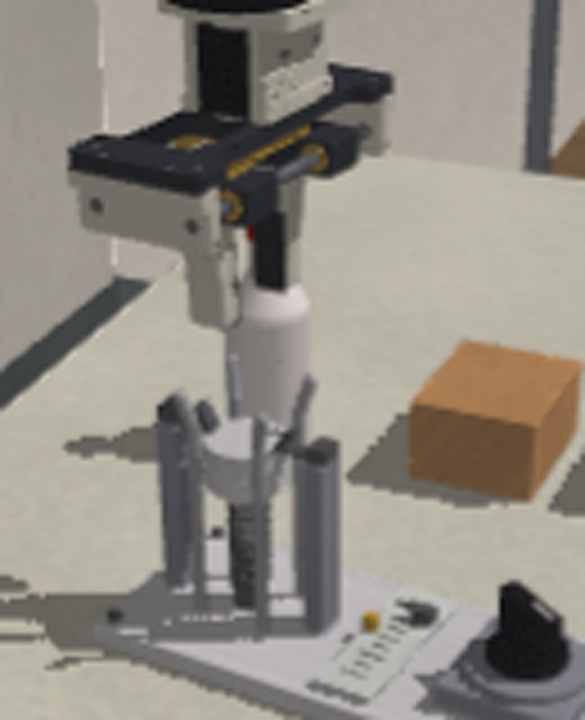

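View pics/s21b.png

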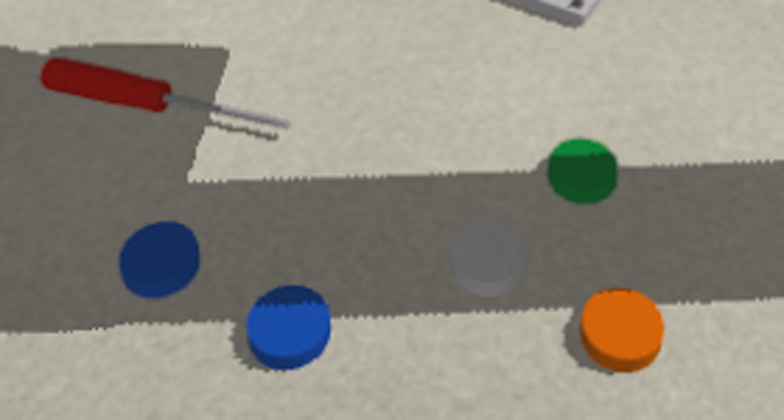

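Emit:
step_arm --commands "34.7 39.1 0 0 0 0; 34.7 39.2 5 0 0 0; 34.7 39.2 10 0 0 0; 34.7 39.2 15 0 0 0; 34.6 39.2 20 0 0 0; 34.6 39.2 20 0 0 0; 34.6 39.3 20 0 0 0; 34.6 39.3 20 0 0 0" --jaw 62

```text
t: 33.25
eef_pos: [0.4396, 0.3513, 0.1212]
ee_rot: [-3.139, -0.001, 2.98]
force: [0.9, 0.3, 0.4]
width: 0.0618
```

Emit:
step_arm --commands "0 0 0 0 0 0; 0 0 0 0 0 0; 0 0 0 0 0 0"

```text
t: 33.62
eef_pos: [0.4418, 0.3501, 0.123]
ee_rot: [-3.141, -0.0, 2.979]
force: [0.9, -0.3, -0.1]
width: 0.0622
```

Run:
```python
from h import *
go(.4394,.3505,.028)
S=grab_frame('side');save(S,'s22.png',(200,230,400,410),3.2)
```

```text
t 33.62 at [0.4418 0.3501 0.123 ] rpy [-180.    -0.   170.7] F [ 0.9 -0.3 -0.1] w 0.0622
n 2
1.2 0.0 47.5 0.000 0.000 0.000; 1.2 0.0 47.5 0.000 0.000 0.000
```

View pics/s22.png

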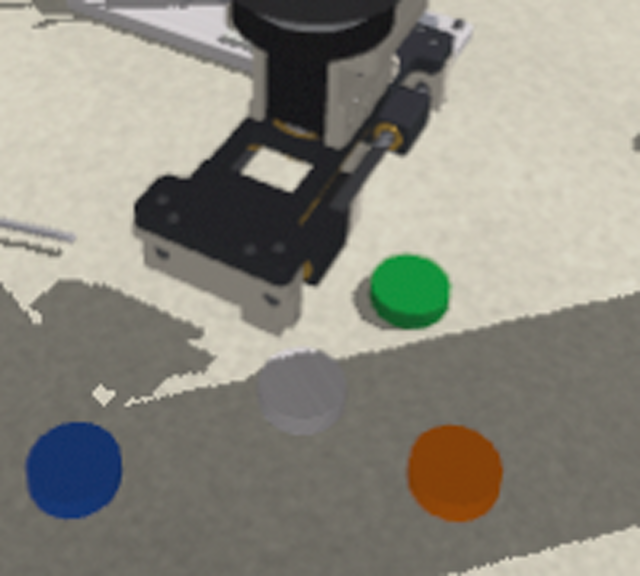

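Emit:
step_arm --commands "1.2 0 40 0 0 0; 1.2 0 40 0 0 0; 0 0 10 0 0 0; 0 0 4.5 0 0 0; 0 0 0 0 0 0; 0 0 0 0 0 0"

```text
t: 34.42
eef_pos: [0.4396, 0.352, 0.0298]
ee_rot: [3.14, 0.001, 2.98]
force: [-0.1, 0.3, 0.3]
width: 0.062
```

Emit:
step_arm --commands "0 0 0 0 0 0; 0 0 0 0 0 0; 0 0 0 0 0 0; 0 0 0 0 0 0" --jaw 30 --grip_force 40

```text
t: 34.92
eef_pos: [0.4392, 0.3517, 0.0291]
ee_rot: [3.141, 0.0, 2.981]
force: [-0.9, -0.1, 6.1]
width: 0.0488
```

Emit:
step_arm --commands "0 0 -45 0 0 0; 0 0 -55 0 0 0; 0 0 -55 0 0 0; 0 0 -50 0 0 0; 0 0 0 0 0 0; 0 0 0 0 0 0"

```text
t: 35.67
eef_pos: [0.4385, 0.351, 0.2329]
ee_rot: [-3.141, -0.001, 2.98]
force: [-0.7, -0.4, -1.3]
width: 0.0484
```

Run:
```python
from h import *
go(.6645,-.003,.233,171)
S=grab_frame('side');save(S,'s23.png',(180,120,400,310),3)
```

```text
t 35.67 at [0.4385 0.351  0.2329] rpy [-180.    -0.   170.7] F [-0.7 -0.4 -1.3] w 0.0484
n 8
-35.0 -39.1 -0.0 -0.000 -0.000 -0.001; -35.0 -39.2 -0.0 -0.000 -0.000 -0.001; -35.0 -39.2 -0.0 -0.000 -0.000 -0.001; -34.9 -39.2 -0.0 -0.000 -0.000 -0.001; -34.9 -39.2 -0.0 -0.000 -0.000 -0.001; -34.9 -39.2 -0.0 -0.000 -0.000 -0.001; -34.9 -39.3 -0.0 -0.000 -0.000 -0.001; -34.8 -39.3 -0.0 -0.000 -0.000 -0.001
```

View pics/s23.png

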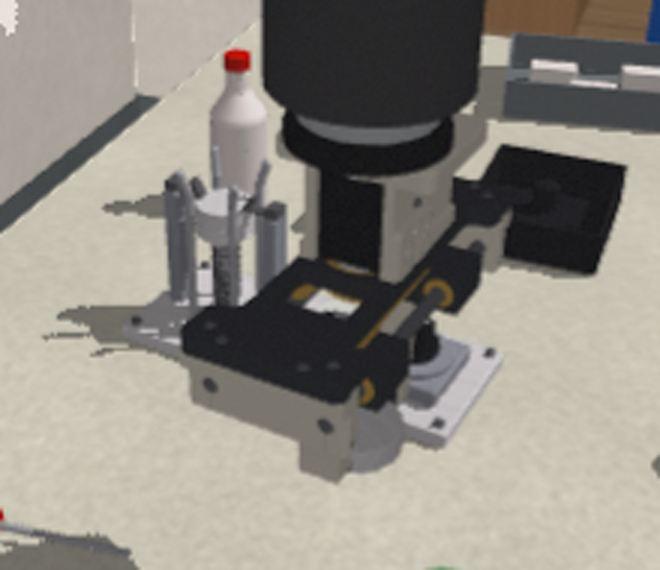

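Emit:
step_arm --commands "-35 -39.1 0 0 0 0; -35 -39.2 0 0 0 0; -35 -39.2 0 0 0 0; -34.9 -39.2 0 0 0 0; -34.9 -39.2 0 0 0 0; -34.9 -39.2 0 0 0 0; -34.9 -39.3 0 0 0 0; -34.8 -39.3 0 0 0 0"

```text
t: 36.72
eef_pos: [0.6646, -0.0047, 0.2312]
ee_rot: [-3.14, -0.003, 2.98]
force: [0.8, 1.2, -0.8]
width: 0.0487
```

Emit:
step_arm --commands "0 0 0 0 0 0; 0 0 0 0 0 0; 0 0 0 0 0 0; 0 0 0 0 0 0"

```text
t: 37.22
eef_pos: [0.6641, -0.002, 0.2337]
ee_rot: [3.142, 0.0, 2.982]
force: [0.4, -0.2, -0.5]
width: 0.0489
```

Run:
```python
from h import *
go(.6645,-.003,.19,171)
S=grab_frame('side');save(S,'s24.png',(200,90,330,250),4.5)
```

```text
t 37.23 at [ 0.6641 -0.002   0.2337] rpy [180.    0.  170.9] F [ 0.4 -0.2 -0.5] w 0.0489
n 1
-0.5 -0.9 43.7 0.000 0.000 -0.003
```

View pics/s24.png

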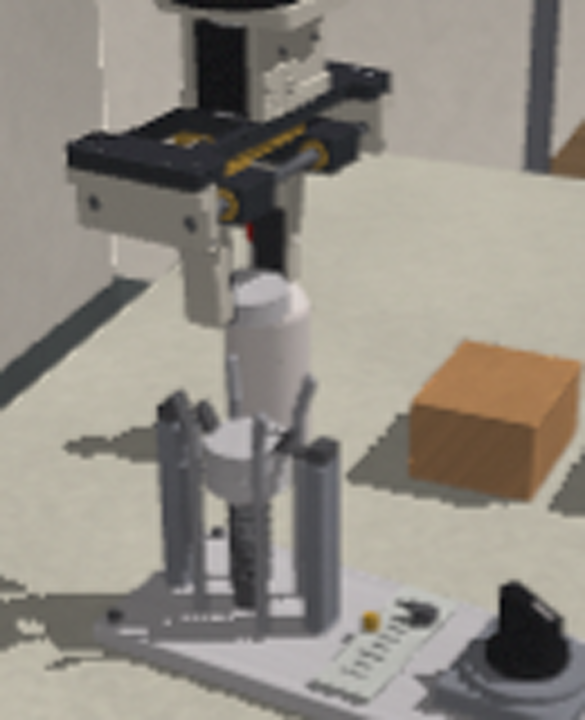

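Emit:
step_arm --commands "-0.4 -0.6 25 0 0 0; 0 0 20 0 0 0; 0 0 9 0 0 0; 0 0 6 0 0 0; 0 0 5 0 0 0; 0 0 0 0 0 0; 0 0 0 0 0 0"

```text
t: 38.15
eef_pos: [0.665, -0.0037, 0.169]
ee_rot: [3.141, 0.001, 2.98]
force: [-0.0, -0.2, -0.2]
width: 0.0484
```

Emit:
step_arm --commands "0 0 3 0 0 0; 0 0 2 0 0 0; 0 0 2 0 0 0; 0 0 0 0 0 0; 0 0 0 0 0 0"

```text
t: 38.78
eef_pos: [0.6649, -0.0038, 0.1619]
ee_rot: [3.142, 0.001, 2.98]
force: [-0.7, 0.2, 3.3]
width: 0.0485
```

Emit:
step_arm --commands "0 0 0 0 0 0; 0 0 0 0 0 0; 0 0 0 0 0 0; 0 0 -20 0 0 0; 0 0 -25 0 0 0; 0 0.5 0 0 0 0; 0 0 0 0 0 0; 0 0 0 0 0 0" --jaw 66

```text
t: 39.78
eef_pos: [0.6643, -0.0033, 0.2055]
ee_rot: [-3.141, -0.002, 2.98]
force: [-0.5, -0.9, -0.3]
width: 0.0658
```

Emit:
step_arm --commands "0 0 0 0 0 0; 0 0 0 0 0 0; 0 0 0 0 0 0; 0 0 0 0 0 0; 0 0 0 0 0 0; 0 0 0 0 0 0; 0 0 0 0 0 0" --jaw 0 --grip_force 20

```text
t: 40.65
eef_pos: [0.6648, -0.0033, 0.2066]
ee_rot: [3.142, 0.0, 2.98]
force: [-0.1, 0.9, 0.5]
width: 0.0026
```

Run:
```python
from h import *
go(.6645,-.003,.145,171)
S=grab_frame('side');save(S,'s25.png',(200,90,330,250),4.5)
```

```text
t 40.65 at [ 0.6648 -0.0033  0.2066] rpy [180.    0.  170.8] F [-0.1  0.9  0.5] w 0.0026
n 2
0.2 0.1 30.8 0.000 0.000 -0.002; 0.2 0.1 30.8 0.000 0.000 -0.002
```

View pics/s25.png

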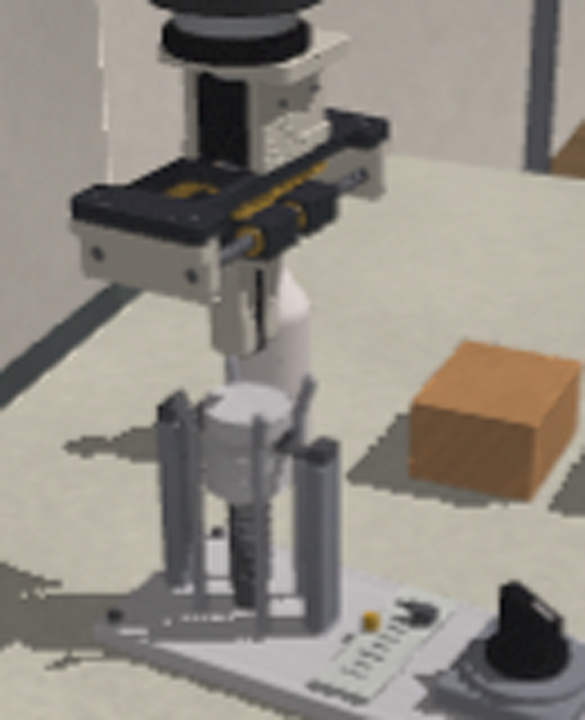

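Emit:
step_arm --commands "0 0 19 0 0 0; 0 0 12 0 0 0; 0 0 5 0 0 0; 0 0 4 0 0 0; 0 0 4 0 0 0; 0 0 4 0 0 0; 0 0 0 0 0 0"

```text
t: 41.58
eef_pos: [0.6659, -0.003, 0.1597]
ee_rot: [3.141, 0.003, 2.981]
force: [0.4, 1.0, 5.1]
width: 0.0005
```

Emit:
step_arm --commands "0 0 4 0 0 0; 0 0 3 0 0 0; 0 0 3 0 0 0; 0 0 3 0 0 0; 0 0 2 0 0 0; 0 0 1 0 0 0; 0 0 0 0 0 0; 0 0 0 0 0 0"

```text
t: 42.58
eef_pos: [0.665, -0.0032, 0.1427]
ee_rot: [3.141, 0.0, 2.98]
force: [2.5, 0.6, 3.9]
width: 0.0004
```

Emit:
step_arm --commands "0 0 -20 0 0 0; 0 0 -30 0 0 0; 0 0 -40 0 0 0; 0 0 0 0 0 0; 0 0 0 0 0 0" --jaw 60

```text
t: 43.2
eef_pos: [0.6634, -0.0033, 0.2312]
ee_rot: [-3.141, -0.003, 2.98]
force: [0.8, -0.4, -0.8]
width: 0.0452
```

Run:
```python
from h import *
S=grab_frame('side');save(S,'s26.png',(200,90,330,250),4.5);save(S,'s26k.png',(270,190,360,270),8)
T=grab_frame('top');save(T,'t26.png',(270,170,350,280),6)
go(.487,.0245,.2)
```

```text
t 43.30 at [ 0.6636 -0.0034  0.2307] rpy [-179.9   -0.2  170.7] F [-0.2  0.3 -0.1] w 0.0529
n 4
44.7 -0.2 7.8 0.000 0.000 0.000; 44.7 -0.2 7.8 0.000 0.000 0.000; 44.7 -0.2 7.8 0.000 0.000 0.000; 44.7 -0.2 7.8 0.000 0.000 0.000
```

View pics/s26.png

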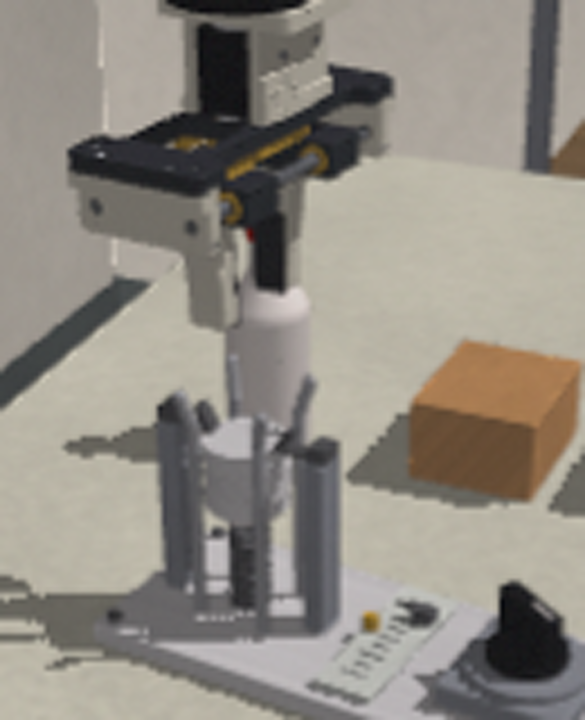

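View pics/s26k.png

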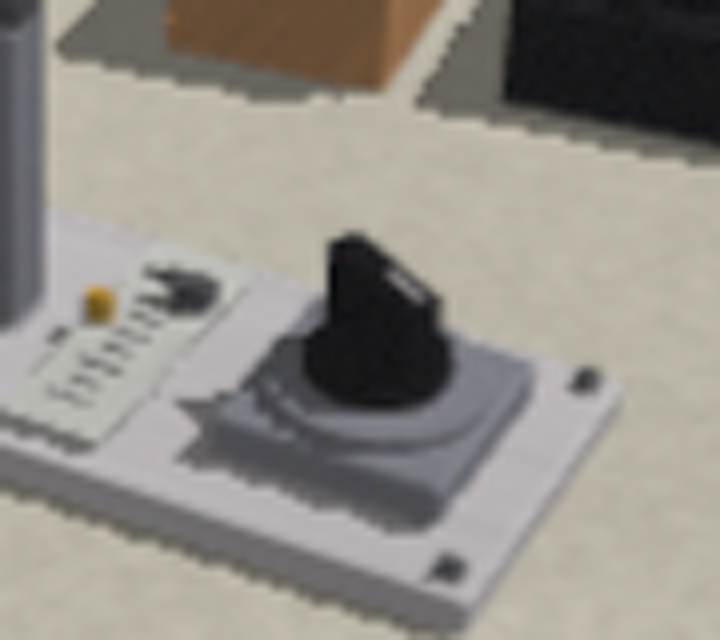

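View pics/t26.png

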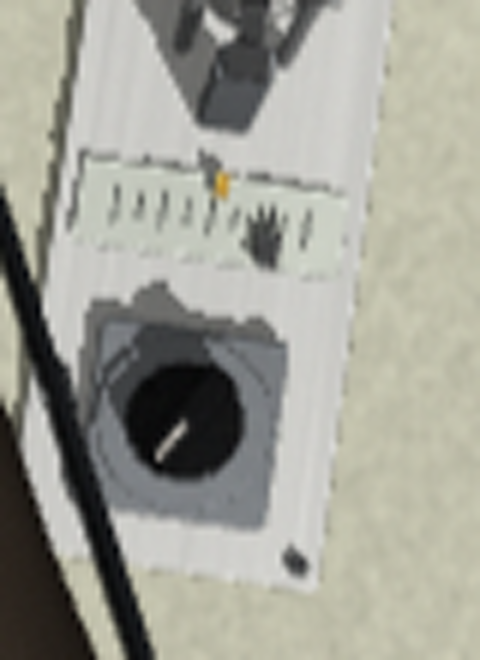

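Run:
```python
from h import *
S=grab_frame('side');save(S,'s27.png',(270,215,310,250),18)
T=grab_frame('top');save(T,'t27.png',(280,190,330,225),15)
save(T,'t27k.png',(280,220,325,265),13)
print(get_state()['q'])
```

```text
[ 2.87724337e-01  3.54830821e-01 -4.09363208e-02 -3.31208365e-04
 -1.17774603e+00 -2.01974190e+00]
```

View pics/s27.png

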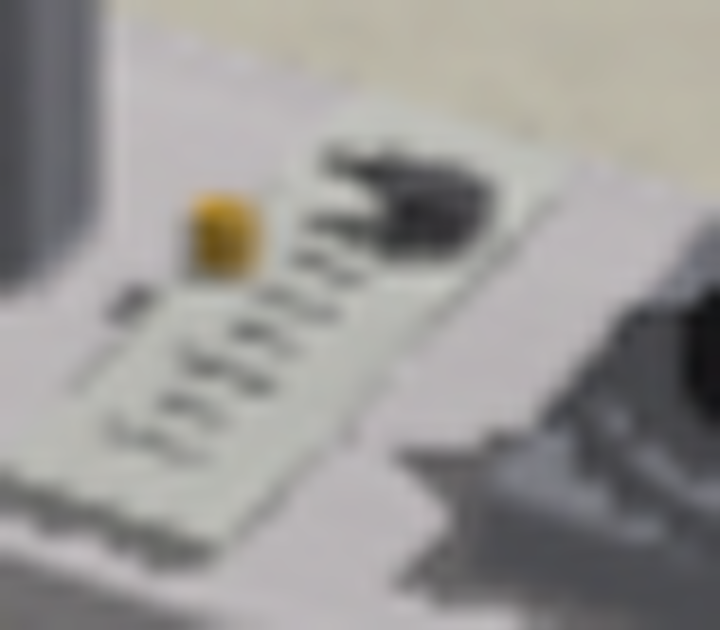

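View pics/t27.png

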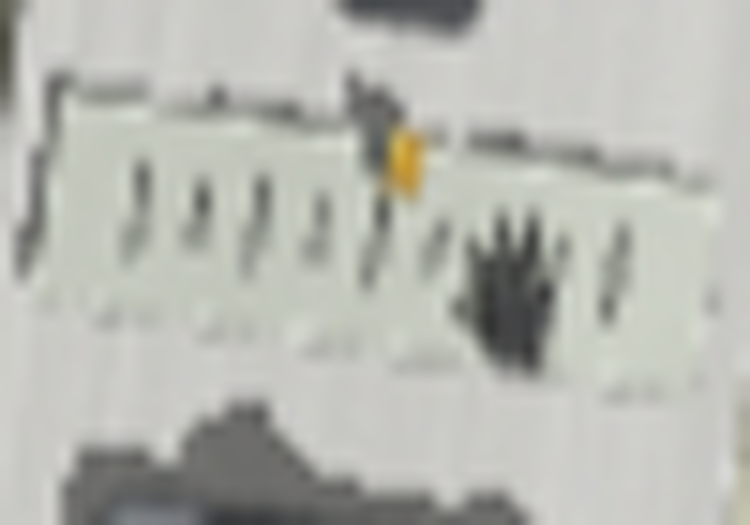

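View pics/t27k.png

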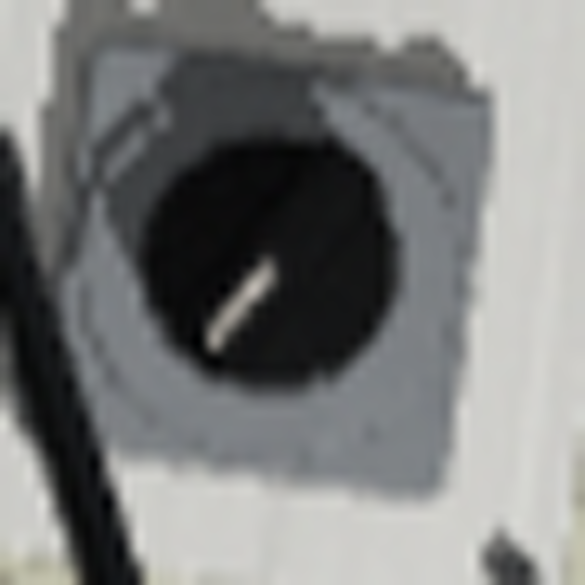

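Run:
```python
from h import *
T=grab_frame('top')
print(atz(T,(300.3,239.7),.044))
def u(p):return (280+(p[0]+.5)/15-.5,190+(p[1]+.5)/15-.5)
y=np.radians(-9);c=np.array([.5807,.009])
def fe(P): d=P[:2]-c; return np.array([np.cos(y)*d[0]+np.sin(y)*d[1],-np.sin(y)*d[0]+np.cos(y)*d[1]])*1000
print('tip',fe(atz(T,u((536,208)),.038)),'mark',fe(atz(T,u((405,163)),.038)),'tick',[fe(atz(T,u(p),.034)) for p in [(135,205),(375,240),(615,270)]])
R0=Ro.from_euler('xyz',[np.pi,0,np.radians(-189)])
# rows: hold rotation -0.176 x15 with translation in first 8
s=get_state();D=np.array([.4865,.0245,.15])-s['eef_pos'];n=15;R=Ro.from_euler('xyz',s['ee_rot'])
tot=-(np.radians(151)+ (0));rows=[]
cur=np.degrees(s['ee_rot'][2]);tot=-np.radians((-38)-(cur-360));print(cur,tot)
for i in range(n):
    sh=R.inv().apply(D/n)*1000;rows.append('%.1f %.1f %.1f 0 0 %.3f'%(*sh,tot/n));R=R*Ro.from_rotvec([0,0,tot/n])
print('; '.join(rows[:8]));print('; '.join(rows[8:]));print(s['eef_pos'])
```

```text
[0.4870166  0.02565709 0.044     ]
tip [ -1.56025967 -22.89037326] mark [ 2.7494988  -0.69961158] tick [array([-9.87135322, 42.04434075]), array([-9.97888179,  2.25878719]), array([ -9.26568837, -37.35812979])]
170.75667813422234 -2.6396939382113533
12.0 -0.1 5.4 0 0 -0.176; 11.8 2.0 5.4 0 0 -0.176; 11.3 4.1 5.4 0 0 -0.176; 10.4 6.0 5.4 0 0 -0.176; 9.2 7.7 5.4 0 0 -0.176; 7.7 9.2 5.4 0 0 -0.176; 6.0 10.4 5.4 0 0 -0.176; 4.0 11.3 5.4 0 0 -0.176
2.0 11.8 5.4 0 0 -0.176; -0.1 12.0 5.4 0 0 -0.176; -2.2 11.8 5.4 0 0 -0.176; -4.2 11.2 5.4 0 0 -0.176; -6.1 10.3 5.4 0 0 -0.176; -7.8 9.1 5.4 0 0 -0.176; -9.3 7.6 5.4 0 0 -0.176
[ 0.66425982 -0.00335347  0.23131861]
```

Emit:
step_arm --commands "12 -0.1 2 0 0 -0.176; 11.8 2 4 0 0 -0.176; 11.3 4.1 5.4 0 0 -0.176; 10.4 6 5.4 0 0 -0.176; 9.2 7.7 5.4 0 0 -0.176; 7.7 9.2 5.4 0 0 -0.176; 6 10.4 5.4 0 0 -0.176; 4 11.3 5.4 0 0 -0.176" --jaw 50

```text
t: 44.45
eef_pos: [0.5693, 0.0116, 0.1935]
ee_rot: [3.141, -0.001, -1.889]
force: [-0.6, 0.8, 0.5]
width: 0.0497
```

Emit:
step_arm --commands "2 11.8 5.4 0 0 -0.176; -0.1 12 5.4 0 0 -0.176; -2.2 11.8 5.4 0 0 -0.176; -4.2 11.2 5.4 0 0 -0.176; -6.1 10.3 5.4 0 0 -0.176; -7.8 9.1 5.4 0 0 -0.176; -9.3 7.6 5.4 0 0 -0.176; 0 0 0 0 0 0"

```text
t: 45.45
eef_pos: [0.4862, 0.0244, 0.1559]
ee_rot: [3.141, 0.001, -0.664]
force: [-0.1, 0.4, 0.1]
width: 0.0499
```

Run:
```python
from h import *
go(.487,.025,.073,-38); print(get_state()['q'])
S=grab_frame('side');save(S,'s28.png',(220,120,380,280),4)
```

```text
t 45.45 at [0.4862 0.0244 0.1559] rpy [179.9   0.  -38. ] F [-0.1  0.4  0.1] w 0.0499
n 2
0.2 -0.5 41.5 0.001 0.000 -0.000; 0.1 -0.5 41.5 0.001 0.000 -0.000
[ 4.54971602e-01  1.38119101e-01 -5.25776821e-01 -2.62134401e-04
 -9.08163777e-01  4.52397715e-01]
```

View pics/s28.png

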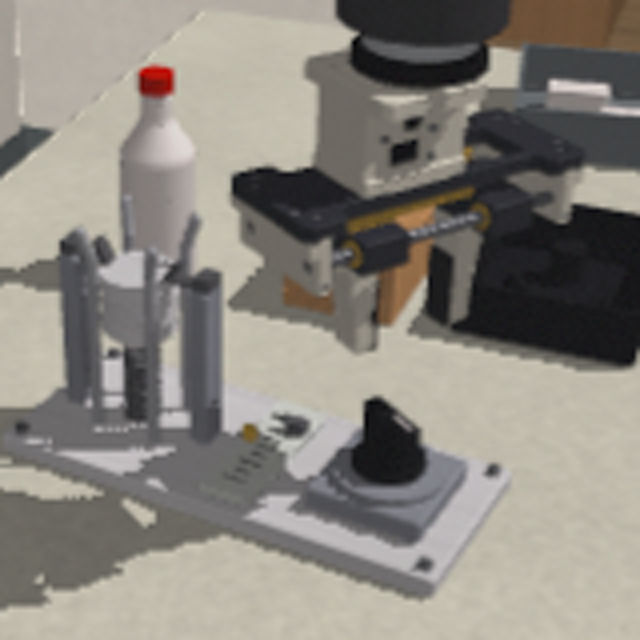

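Emit:
step_arm --commands "0.2 -0.5 40 0 0 0; 0.1 -0.5 30 0 0 0; 0 0 9 0 0 0; 0 0 3 0 0 0; 0 0 0 0 0 0; 0 0 0 0 0 0"

```text
t: 46.25
eef_pos: [0.4886, 0.0254, 0.0753]
ee_rot: [-3.14, -0.001, -0.663]
force: [0.2, 0.3, 0.3]
width: 0.0502
```

Emit:
step_arm --commands "0 0 0 0 0 0; 0 0 0 0 0 0; 0 0 0 0 0 0; 0 0 0 0 0 0; 0 0 0 0 0 0; 0 0 0 0 0 0" --jaw 5 --grip_force 35

```text
t: 47.0
eef_pos: [0.4884, 0.0255, 0.0744]
ee_rot: [-3.141, -0.0, -0.663]
force: [1.2, 4.0, -0.6]
width: 0.0139
```

Emit:
step_arm --commands "0 0 0 0 0 0.125; 0 0 0 0 0 0.125; 0 0 0 0 0 0.125; 0 0 0 0 0 0.125; 0 0 0 0 0 0.125; 0 0 0 0 0 0.125; 0 0 0 0 0 0.125; 0 0 0 0 0 0.125"

```text
t: 48.0
eef_pos: [0.4873, 0.0251, 0.0744]
ee_rot: [3.141, -0.0, -1.667]
force: [-3.4, 2.5, 4.6]
width: 0.0137
```

Run:
```python
from h import *
s=get_state();print(s['moment'],s['force'],s['width'],s['eef_pos'])
S=grab_frame('side');save(S,'s29.png',(250,190,350,270),7)
T=grab_frame('top');save(T,'t29.png',(270,180,340,260),8)
```

```text
[1.39011527 1.29158732 0.14051114] [-3.3604625   2.52585231  4.64017193] 0.013719136125856311 [0.4873466  0.02512907 0.07440144]
```

View pics/s29.png

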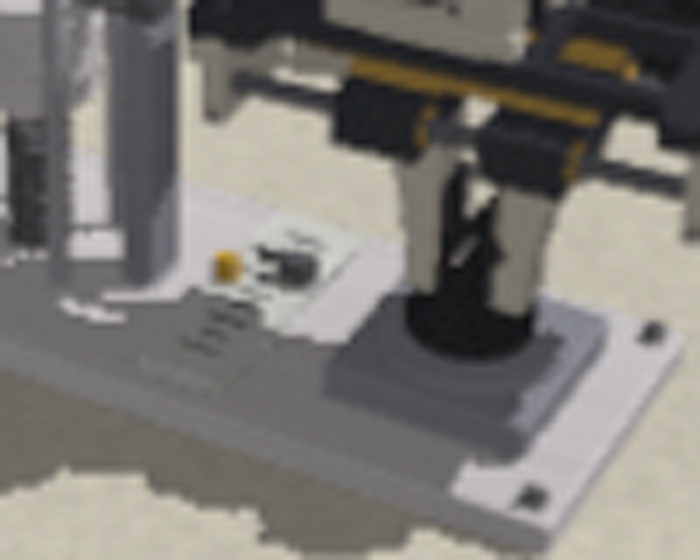

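View pics/t29.png

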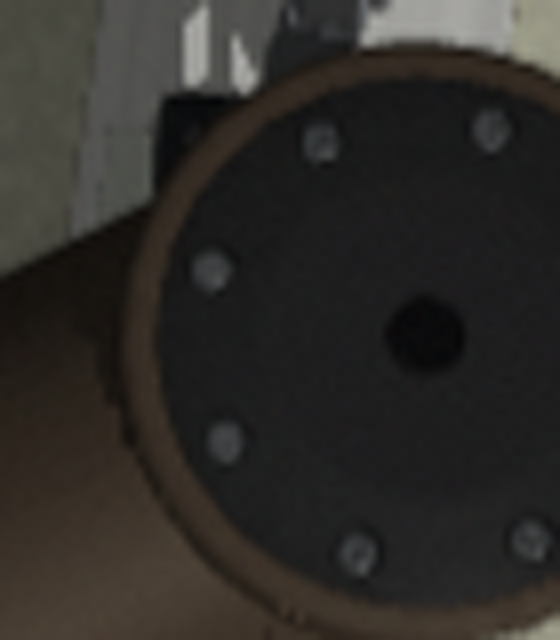

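Emit:
step_arm --commands "0 0 0 0 0 0.15; 0 0 0 0 0 0.15; 0 0 0 0 0 0.15; 0 0 0 0 0 0.15; 0 0 0 0 0 0.15; 0 0 0 0 0 0.15; 0 0 0 0 0 0.15; 0 0 0 0 0 0.1"

```text
t: 49.1
eef_pos: [0.4864, 0.0258, 0.0744]
ee_rot: [3.14, -0.002, -2.814]
force: [-11.2, 12.5, 10.7]
width: 0.0138
```

Emit:
step_arm --commands "0 0 0 0 0 0.05; 0 0 0 0 0 0; 0 0 0 0 0 0"

```text
t: 49.48
eef_pos: [0.4864, 0.0259, 0.0744]
ee_rot: [3.14, -0.002, -2.86]
force: [-11.5, 12.6, 11.0]
width: 0.0139
```

Run:
```python
from h import *
S=grab_frame('side');save(S,'s30.png',(260,205,320,255),12)
```

```text
(no output)
```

View pics/s30.png

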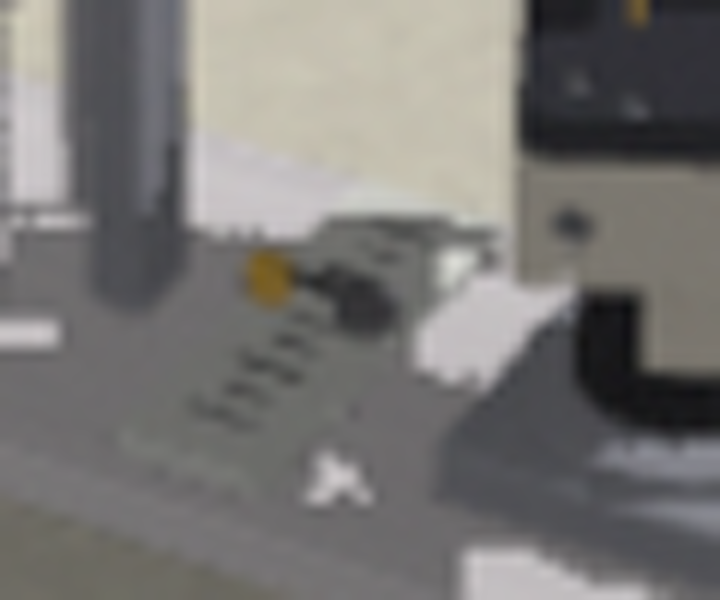

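Emit:
step_arm --commands "0 0 0 0 0 0; 0 0 0 0 0 0; 0 0 0 0 0 0; 0 0 0 0 0 0; 0 0 -40 0 0 0; 0 0 -50 0 0 0; 0 0 -50 0 0 0; 0 0 0 0 0 0" --jaw 40

```text
t: 50.52
eef_pos: [0.4901, 0.0257, 0.2185]
ee_rot: [3.141, 0.008, -2.862]
force: [0.3, -0.0, -0.6]
width: 0.0401
```

Run:
```python
from h import *
go(.43,-.40,.25)
```

```text
t 50.52 at [0.4901 0.0257 0.2185] rpy [ 180.     0.4 -164. ] F [ 0.3 -0.  -0.6] w 0.0401
n 8
21.9 -49.1 -4.1 0.000 0.000 0.000; 21.9 -49.1 -4.1 0.000 0.000 0.000; 21.9 -49.1 -4.1 0.000 0.000 0.000; 21.9 -49.1 -4.1 0.000 0.000 0.000; 21.9 -49.1 -4.1 0.000 0.000 0.000; 21.9 -49.1 -4.1 0.000 0.000 0.000; 21.9 -49.1 -4.1 0.000 0.000 0.000; 21.9 -49.1 -4.1 0.000 0.000 0.000
```

Emit:
step_arm --commands "22 -49 -4 0 0 0; 22 -49 -4 0 0 0; 22 -49 -4 0 0 0; 22 -49 -4 0 0 0; 22 -49 -4 0 0 0; 22 -49 -4 0 0 0; 22 -49 -4 0 0 0; 22 -49 -4 0 0 0"

```text
t: 51.52
eef_pos: [0.4258, -0.4018, 0.2455]
ee_rot: [3.141, -0.001, -2.863]
force: [1.5, -0.3, -0.0]
width: 0.04
```

Emit:
step_arm --commands "0 0 0 0 0 0; 0 0 0 0 0 0; 0 0 0 0 0 0"

```text
t: 51.9
eef_pos: [0.4267, -0.3992, 0.246]
ee_rot: [3.141, -0.0, -2.862]
force: [0.5, 1.4, -0.3]
width: 0.0401
```

Run:
```python
from h import *
S=grab_frame('side');save(S,'s31.png',(210,140,350,260),5.5);save(S,'s31a.png',(120,60,440,400),1.7)
T=grab_frame('top');save(T,'t31.png',(280,190,330,225),15);save(T,'t31a.png',(100,100,500,400),2);save(T,'t31m.png',(290,130,350,180),12)
```

```text
(no output)
```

View pics/t31.png

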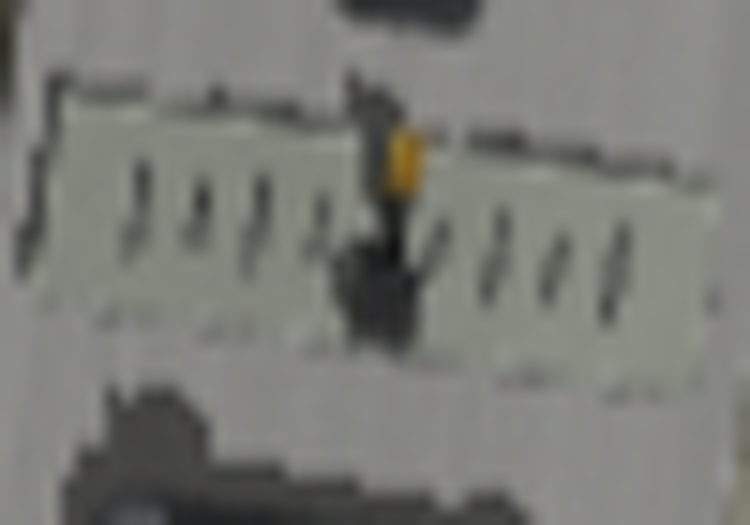

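View pics/s31.png

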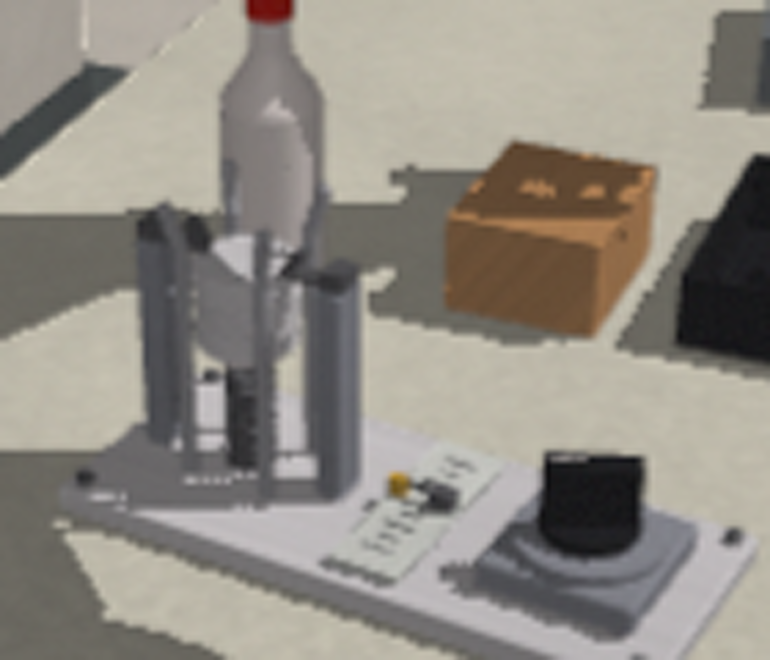

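View pics/t31a.png

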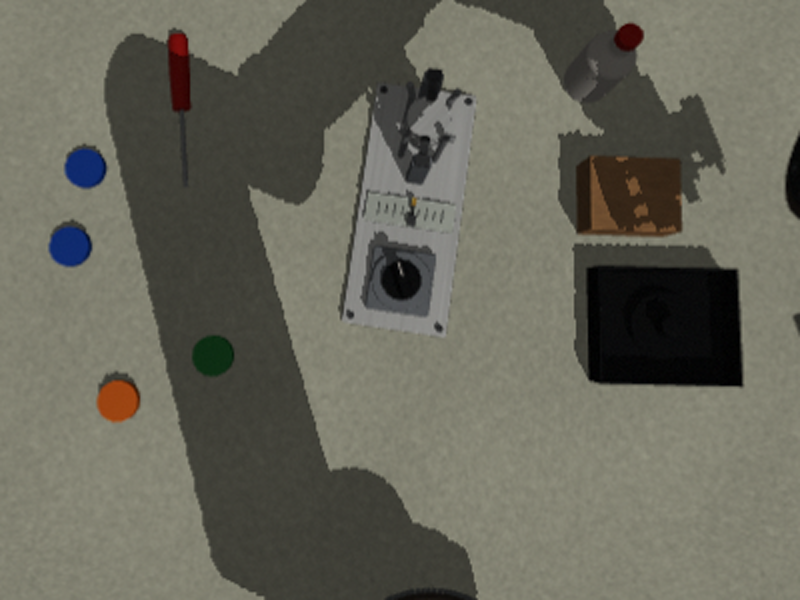

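View pics/t31m.png

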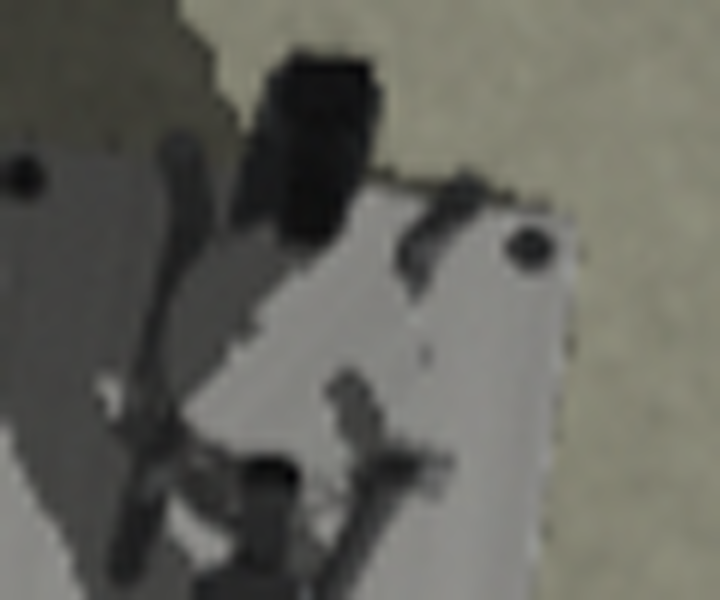

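View pics/s31a.png

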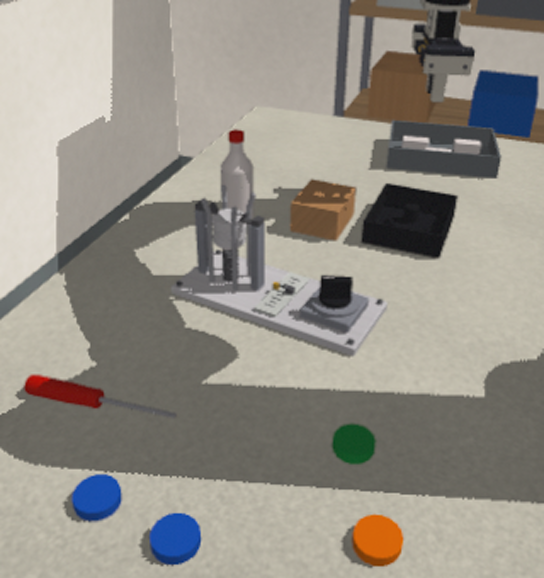

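Run:
```python
from h import *
s=get_state();print(s['t'],np.round(s['force'],1));print(job_done())
```

```text
52.0 [ 0.5  0.9 -0.5]
the job is handed in; nothing more can be done
None
```

I finished the job and handed it in at t = 52 s. No verdict came back, so the results below come from my own camera and force checks.

- **Dust cap:** it stands released in the bin, near the middle.
- **Blanks:** I found three aluminium blanks on the bench and no fourth. I pushed each one down through the catches. The last side view shows a stack three blanks high with its top at catch height. I judged that from the pictures; there was no direct height reading.
- **Tension knob:** I turned it clockwise by about 2.2 rad in one grip and let go. In the top view the pointer tip lines up with the middle of the brass mark, and the side view agrees.
- **Left alone:** the carton, bottle, screwdriver and the blue, green and orange discs look unmoved. The arm is clear of everything.

No check failed. The small disagreements were 1–2 mm between the two cameras in locating the magazine axis, and a side force of about 5 N while seating the first blank. I moved the aim by about 0.5 mm to correct for it. I saw no grip slackening and no knocked blank.

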